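# Press the collage pucks: fill the empty nests, three clicks and hold

## Task

Get the pasted collage pucks under pressure: set a plain beech blank into each empty nest of the press tray so that the platen will bear evenly (leave the pasted pucks in theirs), then push the tray fully home under the platen. Then bring the press lever down exactly three clicks, never to a fourth, and finish while still holding it there: it springs back up if let go. Leave the other things on the table where they are.

Things in the scene. Friction and masses are not known exactly. Their poses are not given: they have to be found in the camera images.
- press: the bench press, a green-grey cast C-frame 0.30 m tall, fixed. Origin on the table top straight below the ram; x points from the front of the press to its column at the back, y from the tray side to the lever side, z up. Yaw turns with it. The tray slides along y; the lever swings in the x-z plane at y = +75 mm.
- tray (a joint): how far the tray has been slid in, m: about 0 when out, 0.205 fully home against its stop under the platen. It slides along the press's +y with 2 to 3 N of friction and stays where it is left.
- tray_tab (a point): centre of the outer (-y) face of the red upright push tab on the outer end of the tray, 44 mm wide along the press's x, 40 mm high (its top 14 mm above this point), 6 mm thick. It faces -y of the press and moves with the tray; push it along +y.
- lever_angle (a joint): angle the lever has been brought down, rad: 0 at rest against its top stop. One click is 0.262 rad (15 degrees): the resistance swells to 14 to 18 N at the grip, then gives way to 2 to 6 N as a tooth of the wheel passes under the spring pawl (at about 0.13, 0.39, 0.65, 0.92 rad), and the click is in (0.26, 0.52, 0.79, 1.05). End of travel 1.20. It springs back up to 0 when let go.
- lever_grip (a point): centre of the lever's black round grip, 22 mm thick and 78 mm long, 175 mm from the pivot; a red ball of 26 mm follows at the free end, a 12 mm steel rod leads to the pivot. At rest the arm rises from the pivot towards the front (-x of the press), 25 degrees above level; bringing it down swings the grip about 45 mm lower per click. The grip can be pinched from above across the press's y, or pushed down.
- lever: the lever with its hub and toothed wheel. Origin: the pivot, on the axis of turn (parallel to the press's y), level with the arm sideways. Its frame is that of the press when at rest and pitches with the lever.
- platen: the pressing plate under the ram, aluminium with a black rubber face, 56 x 176 mm; its origin is on the table top plane below it while the press is open. It sinks 6.3 mm per click, meets the pucks shortly after the second click and then yields on two springs.
- nest_a_mouth (a point): centre of the open top of nest block a: one of four alike dark grey blocks, 46 x 46 x 13 mm, standing in a row in the tray of the press (which block stands where changes from run to run). Each has a round pocket 34.5 mm across and 8 mm deep, sunk from this point, chamfered at the mouth. A seated puck stands 12 mm proud, its centre 2 mm above this point. z up.
- nest_b_mouth (a point): centre of the open top of nest block b: one of four alike dark grey blocks, 46 x 46 x 13 mm, standing in a row in the tray of the press (which block stands where changes from run to run). Each has a round pocket 34.5 mm across and 8 mm deep, sunk from this point, chamfered at the mouth. A seated puck stands 12 mm proud, its centre 2 mm above this point. z up.
- nest_c_mouth (a point): centre of the open top of nest block c: one of four alike dark grey blocks, 46 x 46 x 13 mm, standing in a row in the tray of the press (which block stands where changes from run to run). Each has a round pocket 34.5 mm across and 8 mm deep, sunk from this point, chamfered at the mouth. A seated puck stands 12 mm proud, its centre 2 mm above this point. z up.
- nest_d_mouth (a point): centre of the open top of nest block d: one of four alike dark grey blocks, 46 x 46 x 13 mm, standing in a row in the tray of the press (which block stands where changes from run to run). Each has a round pocket 34.5 mm across and 8 mm deep, sunk from this point, chamfered at the mouth. A seated puck stands 12 mm proud, its centre 2 mm above this point. z up.
- puck_blue_mid (a point): centre (half-way up) of a beech puck with a pasted blue paper face, which sits in a nest already, 32 mm across, 20 mm high, about 16 g, upright, z up
- puck_red_mid (a point): centre (half-way up) of a beech puck with a pasted red paper face, which sits in a nest already, 32 mm across, 20 mm high, about 16 g, upright, z up
- blank_a_mid (a point): centre (half-way up) of a plain beech blank (spare puck) on the green cutting mat, 32 mm across, 20 mm high, about 16 g, upright, z up; mat 5 mm thick, blanks and stamp about 65 mm apart
- blank_b_mid (a point): centre (half-way up) of the other plain beech blank on the green cutting mat, 32 mm across, 20 mm high, about 16 g, upright, z up
- stamp: bystander: rubber stamp with a turned handle on the green cutting mat, 36 x 26 x 55 mm, origin under its centre
- glue_stick: bystander: open glue stick, 32 mm across, 98 mm tall, upright, origin under its centre
- glue_cap: bystander: white cap of the glue stick, 32 mm across, 26 mm tall
- shape_punch: bystander: black and blue paper shape punch, 50 x 40 x 40 mm, origin under its centre
- tape_roll: bystander: roll of tape lying flat, 84 mm across, 24 mm high
- scissors: bystander: orange-handled scissors lying flat, 155 mm long, 10 mm high

How it is judged:
By the outcome, as a careful person would: the job done as asked, in the order asked, and still so for the second after the job is handed in, while the arm keeps its last pose, push and grip.
It also fails if it takes over 72 s, if anything falls off the work surface, if the arm or the gripper's body presses on something with over 40 N, if the wrist force passes 120 N, or if a joint passes its speed limit or range.

## Robot

A 6-joint arm with a two-finger parallel gripper is mounted at the origin on the work surface. World frame = base frame: x ahead of the robot, y to its left, z up, the work surface at z = 0. Lengths are in m, angles in rad, forces in N, time in s.
With the tool pointing down it reaches from about 0.35 to 0.8 m from the base axis. Payload 7.3 kg.
Tool frame: the origin (TCP) lies on the centre line of the jaws, within the pads' length; the fingertips stand 17 mm ahead of it and the grasp point (between the pads) lies 2 mm behind it (robot.tips_ahead is the distance from the TCP to the fingertips, in m); z points along the fingers, y is the direction in which the jaws open and shut (so a half turn about z gives the same grasp; the last joint's range is limited). The gripper opens to 85 mm and grips with 20 to 120 N. Pads are 22 mm wide; open, the fingers measure 114 mm over their backs; the gripper's body (76 mm by 85 mm) begins 54 mm behind the grasp point. The pads swing forward as they close: fully open they stand 13 mm farther back than shut.
Start: joints at [-1.307, 0.342, 1.524, -0, 1.275, -0.146], TCP at [0.209, -0.482, 0.248] pointing down, gripper open.
Joint ranges: [-2.53, 2.53], [-0.77, 2.02], [0.04, 2.7], [-1, 4.14], [0.28, 2.66], [-3.11, 3.11]. Speed limits (rad/s): [2.57, 2.57, 3.14, 3.14, 3.14, 3.14].

## Interface

Orientations are given as a unit quaternion [w, x, y, z].
In Python, from station import robot, read_camera, calibration, job_done, regions_of gives the robot as it stands. The module is installed in compiled form; this text tells all that it offers.
- The arm moves only by the shell command python3 -m creep 'ROWS' [FORCE]. ROWS is JSON, a list of rows, each a list of 3 entries, a list of its own where there are three numbers: the opening in per cent of the stroke, from 0 (shut) to 100 (fully open), then the shift along the world's x, y, z in mm, then the turn, a rotation vector about the world's x, y, z in degrees. A call has 1 to 12 rows; each row is the pose to reach, as a shift and turn from the pose commanded when the call began; what a row does not reach only later rows make up. A row lasts 1/10 s, in which the tool goes at most 50 mm and 8.59 degrees, less where a joint would pass 70% of its speed; a pose out of reach is approached as far as the arm can. A call with a gripper value outside its range is refused whole. The fingers move at their own pace and stop on an object; FORCE is the grip in N (left out, the last holds). Time passes only in rows, so rows that repeat a pose let the fingers close. It gives the time, the measured TCP pose, the force and the opening at its end, in the units of the state.
- robot.get_state(): the state, without advancing time (a new reading comes with each control period).
- read_camera(name): name is "scene" or "top" or "wrist"; returns (picture, depth): 384x512x3 uint8, red, green, blue; 384x512 float32, m along the optical axis (not along the pixel's ray), 0 where there is no reading.
- calibration(name): a dict with "fx", "fy", "cx", "cy" (pixels), "k1" (the pictures are not rectified: a ray, as slopes to the right and down, at radius r is drawn at 1 + k1 r^2 times it, then the intrinsics apply), "world_to_cam" (4x4, takes a point from world to camera coordinates). Camera axes: x right, y down, z forward; pixel columns grow to the right and rows downward; lengths in m; the calibration is good to about 2 mm. A picture is of the moment at which its call begins: read the wrist's pose just before it. calibration takes no time and is no camera call; for the wrist camera it gives the pose at the moment of the call.
- job_done(): hands the job in, once; it reports no verdict.
Trained networks look in the newest picture that a camera, given by its name, has taken for a name from the list of things; names that differ only in an ending like _2 or _b are one class to them, and where a whole thing is asked for, a point or a joint stands for the part that bears it (a point fixed in the world has none). Each returns a list of dicts, best first, with "conf" (0 to 1); they miss things now and then, are a little off and sometimes report something else, mostly with a low value. They report only what shows in the picture. A call takes as long as a camera call.
- regions_of(camera, label): "pixels" (384x512 bool, what is visible of it) and "box" ([left, top, right, bottom] in pixels, round what is visible of it).
The state is a dict: "time": time; "joint_positions": joint angles; "qd": joint speeds; "tau": joint torques, N m; "tool_pos": TCP position; "orientation": TCP orientation; "ft_force": force on the tool from outside, world axes, zero at the start; "moment": the same for the moment, N m; "width": opening from 0.0 (shut) to 1.0 (fully open).
Only numpy, scipy, OpenCV 4.12 (cv2) and the standard library are available. Lean on these libraries where they do the work, as an engineer would, in place of code of your own. Each camera call takes 0.05 s, during which the arm holds its last target.

## Working session

There is one attempt and no reset: what is moved stays moved. The work goes in short steps, Python scripts to look and compute and a shell command to move; the robot and the scene stay as the last step left them, time stands still between calls to the robot, and variables do not carry over. Pictures are saved under pics/ and viewed, and the job is handed in when it is done.

```bash
mkdir -p pics; ls
cat > h.py <<'E'
from station import robot, read_camera, calibration, job_done, regions_of
import numpy as np, cv2
def undist(cal,u,v):
    K=np.array([[cal['fx'],0,cal['cx']],[0,cal['fy'],cal['cy']],[0,0,1.]])
    p=cv2.undistortPoints(np.stack([u,v],-1).astype(float).reshape(-1,1,2),K,np.array([cal['k1'],0,0,0.]))
    return p[:,0,:]
def cloud(cal,depth,mask):
    v,u=np.nonzero(mask&(depth>0)); d=depth[v,u]
    r=undist(cal,u,v)
    P=np.c_[r*d[:,None],d]
    T=np.linalg.inv(np.array(cal['world_to_cam']))
    return P@T[:3,:3].T+T[:3,3], u, v
def atz(cal,u,v,z):
    r=undist(cal,np.atleast_1d(u),np.atleast_1d(v))
    T=np.linalg.inv(np.array(cal['world_to_cam']))
    d=np.c_[r,np.ones(len(r))]@T[:3,:3].T; o=T[:3,3]
    return o+d*((z-o[2])/d[:,2])[:,None]
def proj(cal,X):
    T=np.array(cal['world_to_cam']); P=np.atleast_2d(X)@T[:3,:3].T+T[:3,3]
    s=P[:,:2]/P[:,2:]; r2=(s**2).sum(1,keepdims=True); s=s*(1+cal['k1']*r2)
    return s*[cal['fx'],cal['fy']]+[cal['cx'],cal['cy']]
E
python3 - <<'E'
from h import *
s=robot.get_state(); print({k:np.round(v,3).tolist() for k,v in s.items()})
for n in ['scene','top','wrist']:
    im,d=read_camera(n); cv2.imwrite(f'pics/{n}0.png',im[:,:,::-1]); np.save(f'{n}0.npy',d)
    c=calibration(n); print(n,c['fx'],c['k1'],np.round(np.linalg.inv(c['world_to_cam']),3).tolist())
E
```

```text
pics
{'time': 0.0, 'joint_positions': [-1.307, 0.343, 1.525, -0.0, 1.275, -0.146], 'qd': [0.0, 0.001, 0.0, 0.0, 0.002, 0.001], 'tau': [-0.001, -43.368, -24.601, -0.0, 0.008, 0.0], 'tool_pos': [0.209, -0.481, 0.248], 'orientation': [-0.001, 0.979, 0.203, -0.0], 'ft_force': [0.086, 0.424, -0.258], 'moment': [0.017, -0.021, 0.002], 'width': 0.999}
scene 361.1486542603034 -0.015211527820263773 [[-0.548, 0.692, -0.47, 0.967], [0.837, 0.443, -0.321, 0.3], [-0.014, -0.57, -0.822, 0.986], [0.0, 0.0, 0.0, 1.0]]
top 451.840615682795 -0.08743503428585372 [[-0.018, -0.997, 0.071, 0.382], [-1.0, 0.018, -0.005, -0.014], [0.003, -0.071, -0.997, 1.775], [0.0, 0.0, 0.0, 1.0]]
wrist 320.1746047568668 -0.07856946397140763 [[0.399, -0.881, -0.254, 0.273], [-0.917, -0.384, -0.111, -0.453], [0.0, 0.277, -0.961, 0.373], [0.0, 0.0, 0.0, 1.0]]
```

View pics/scene0.png

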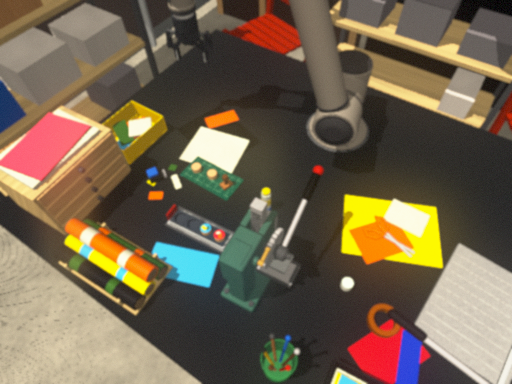

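View pics/top0.png

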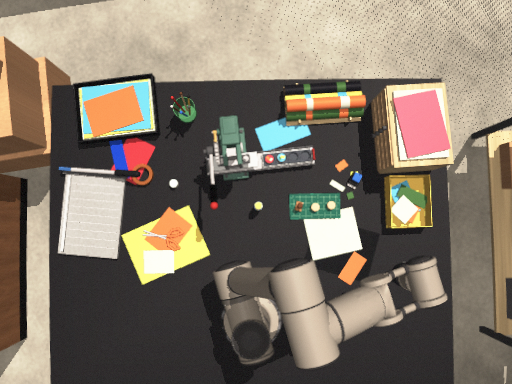

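View pics/wrist0.png

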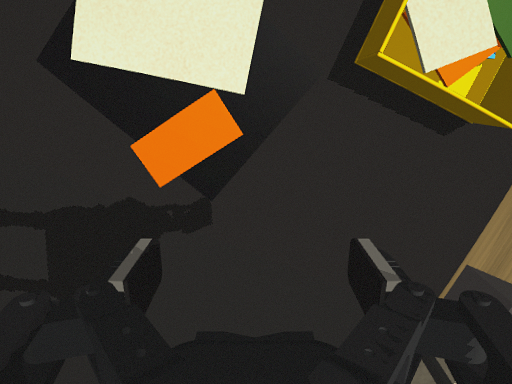

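The overview shows the press at about (230,160) in the top view, with the tray and its four nests to the right at (245–315,158). The lever's ball is at (213,205), and the mat with two blanks and the stamp is at (315,207). Next I'll measure these with the networks.

Run:
```python
from h import *
im,d=read_camera('top'); c=calibration('top')
cv2.imwrite('pics/topz.png',cv2.resize(im[90:230,190:360],None,fx=4.5,fy=4,interpolation=cv2.INTER_CUBIC)[:,:,::-1])
np.save('top0.npy',d); np.save('topim.npy',im)
for l in ['blank_a_mid','puck_red_mid','puck_blue_mid','nest_a_mouth','tray_tab','lever_grip','lever','stamp','press','platen','glue_stick']:
    for r in regions_of('top',l)[:5]:
        if r['conf']<.2: continue
        P,u,v=cloud(c,d,r['pixels'])
        print(l,round(r['conf'],2),r['box'],len(u),'med',np.round(np.median(P,0),3) if len(P) else '', 'min',np.round(P.min(0),3),'max',np.round(P.max(0),3))
im,d=read_camera('scene'); c=calibration('scene')
cv2.imwrite('pics/scenez.png',cv2.resize(im[140:310,150:340],None,fx=4,fy=3.5,interpolation=cv2.INTER_CUBIC)[:,:,::-1])
```

```text
nest_a_mouth 0.7 [288.4, 153.1, 299.4, 162.1] 94 med [ 0.632 -0.176  0.04 ] min [ 0.613 -0.195  0.026] max [ 0.65  -0.156  0.055]
tray_tab 0.22 [171.7, 181.7, 179.1, 189.0] 53 med [0.539 0.29  0.023] min [ 0.526  0.276 -0.005] max [0.552 0.31  0.035]
lever_grip 0.94 [204.8, 141.0, 222.1, 209.3] 339 med [0.54  0.115 0.253] min [ 0.433  0.097 -0.003] max [0.687 0.145 0.309]
lever_grip 0.69 [324.9, 199.8, 333.2, 209.6] 48 med [ 0.446 -0.317  0.026] min [ 0.431 -0.332  0.013] max [ 0.458 -0.303  0.035]
lever 0.82 [203.1, 139.3, 222.3, 209.5] 467 med [0.592 0.117 0.243] min [ 0.43   0.096 -0.007] max [0.696 0.169 0.309]
stamp 0.5 [296.8, 203.6, 303.4, 214.0] 45 med [ 0.44  -0.192  0.051] min [ 0.426 -0.205  0.01 ] max [ 0.457 -0.182  0.061]
stamp 0.22 [174.6, 182.2, 179.1, 184.9] 31 med [0.54  0.289 0.024] min [0.531 0.277 0.017] max [0.547 0.302 0.035]
press 0.93 [203.6, 117.4, 318.8, 209.1] 2851 med [0.618 0.051 0.206] min [ 0.433 -0.254 -0.014] max [0.81  0.166 0.325]
press 0.7 [212.2, 151.2, 261.1, 170.7] 249 med [ 0.604 -0.005  0.09 ] min [ 0.58  -0.04   0.018] max [0.646 0.131 0.234
[... 161 characters left out ...]
71.3] 260 med [0.604 0.    0.09 ] min [ 0.578 -0.04   0.018] max [0.649 0.131 0.234]
platen 0.75 [299.2, 203.2, 301.5, 208.4] 22 med [ 0.444 -0.192  0.056] min [ 0.434 -0.197  0.013] max [ 0.457 -0.184  0.061]
platen 0.59 [172.8, 178.7, 179.7, 187.1] 40 med [0.54  0.289 0.024] min [0.527 0.276 0.01 ] max [0.552 0.302 0.035]
platen 0.58 [288.2, 152.7, 299.2, 164.7] 123 med [ 0.632 -0.175  0.042] min [ 0.61  -0.195  0.026] max [ 0.654 -0.153  0.055]
glue_stick 0.59 [256.2, 202.6, 265.5, 208.0] 59 med [ 0.445 -0.039  0.093] min [ 0.431 -0.053 -0.006] max [ 0.465 -0.024  0.107]
glue_stick 0.23 [173.7, 179.1, 179.3, 186.6] 33 med [0.54  0.289 0.025] min [0.531 0.277 0.017] max [0.551 0.302 0.035]
```

View pics/topz.png

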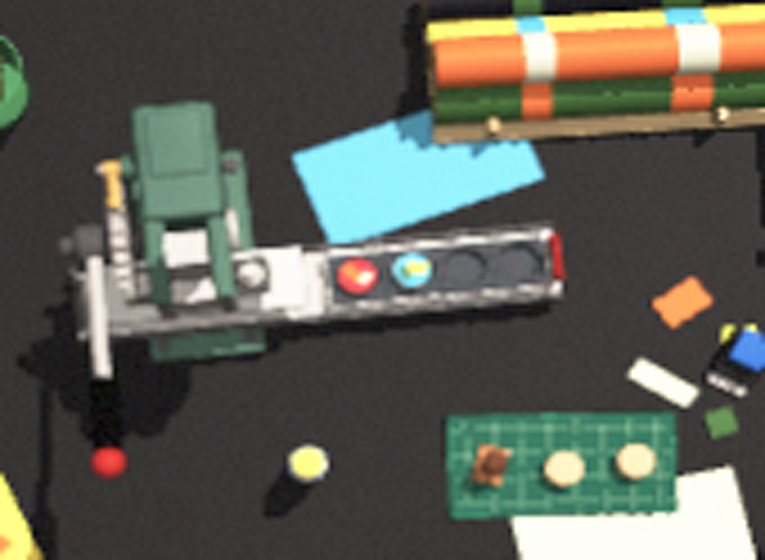

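View pics/scenez.png

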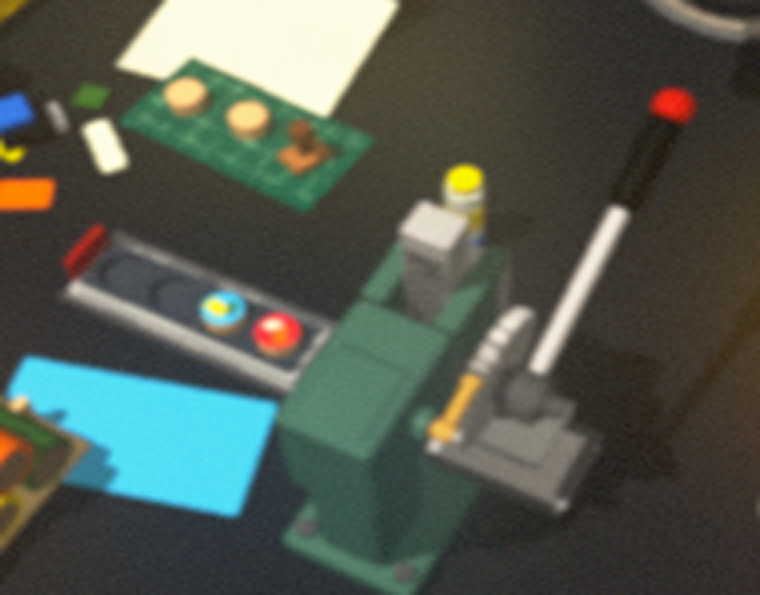

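Run:
```python
from h import *
d=np.load('top0.npy'); c=calibration('top')
f=lambda X,Y:(190+X/4.5,90+Y/4)
for n,X,Y,z in [('bl1',565,468,.035),('bl2',636,461,.035),('stamp',490,465,.05),('red',357,275,.06),('blue',411,269,.06),('n3',466,267,.04),('n4',525,262,.04),('tab',557,255,.06),('tabB',563,292,.03),('ball',108,462,.3)]:
    u,v=f(X,Y); dd=d[int(round(v))-1:int(round(v))+2,int(round(u))-1:int(round(u))+2]
    m=np.zeros(d.shape,bool); m[int(round(v)),int(round(u))]=1
    P,_,_=cloud(c,d,m)
    print(n,np.round(atz(c,u,v,z)[0],3),np.round(P,3))
```

```text
bl1 [ 0.436 -0.258  0.035] [[ 0.436 -0.262  0.024]]
bl2 [ 0.441 -0.32   0.035] [[ 0.443 -0.321  0.021]]
stamp [ 0.439 -0.192  0.05 ] [[ 0.44  -0.192  0.056]]
red [ 0.623 -0.083  0.06 ] [[ 0.622 -0.081  0.058]]
blue [ 0.628 -0.129  0.06 ] [[ 0.63  -0.128  0.054]]
n3 [ 0.632 -0.178  0.04 ] [[ 0.632 -0.18   0.032]]
n4 [ 0.636 -0.229  0.04 ] [[ 0.634 -0.23   0.038]]
tab [ 0.639 -0.254  0.06 ] [[ 0.647 -0.263 -0.   ]]
tabB [ 0.607 -0.262  0.03 ] [[ 0.613 -0.267 -0.009]]
ball [0.439 0.111 0.3  ] [[0.437 0.11  0.306]]
```

```bash
python3 -m creep '[[100,[40,30,10],[0,0,8]],[100,[80,60,20],[0,0,16]],[100,[120,90,30],[0,0,24]],[100,[160,120,30],[0,0,32]],[100,[200,150,30],[0,0,40]],[100,[240,180,30],[0,0,48]],[100,[270,210,30],[0,0,56]],[100,[300,240,30],[0,0,64]],[100,[330,270,30],[0,0,72]],[100,[330,270,30],[0,0,74]],[100,[330,270,30],[0,0,74]]]'
python3 - <<'E'
from h import *
s=robot.get_state(); print(s['time'],np.round(s['tool_pos'],4),s['orientation'])
c=calibration('wrist');im,d=read_camera('wrist'); np.save('w1.npy',d); np.save('w1im.npy',im)
import pickle; pickle.dump(c,open('w1.pkl','wb'))
cv2.imwrite('pics/w1.png',cv2.resize(im,(768,576))[:,:,::-1])
print(np.round(np.linalg.inv(c['world_to_cam']),3).tolist())
E
```

```text
time: 1.9
tool_pos: [0.5398, -0.2104, 0.278]
orientation: [-0.0, 0.658, 0.753, -0.0]
ft_force: [0.3, -0.7, 0.8]
width: 1.0
1.9 [ 0.5398 -0.2104  0.278 ] [-1.84710184e-04  6.58490371e-01  7.52589122e-01 -1.00569760e-04]
[[0.991, 0.128, 0.038, 0.53], [0.134, -0.952, -0.276, -0.141], [0.001, 0.279, -0.96, 0.403], [0.0, 0.0, 0.0, 1.0]]
```

View pics/w1.png

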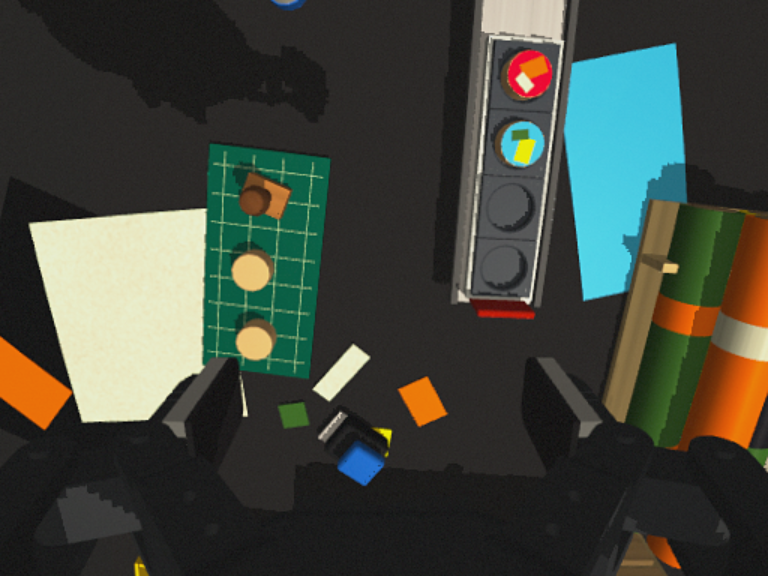

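The wrist view is clear. Blanks are at (252,270) and (256,340), empty nests at (509,205) and (503,266), and the blue and red pucks further in. The tab is at (503,312). I'll measure each of these.

Run:
```python
from h import *
import pickle
c=pickle.load(open('w1.pkl','rb')); im=np.load('w1im.npy'); d=np.load('w1.npy')
for l in ['blank_a_mid','nest_a_mouth','puck_red_mid','puck_blue_mid','tray_tab','stamp']:
    for r in regions_of('wrist',l)[:5]:
        if r['conf']<.3: continue
        P,u,v=cloud(c,d,r['pixels'])
        zt=np.percentile(P[:,2],85); t=P[np.abs(P[:,2]-zt)<.004]
        lo,hi=np.percentile(t,[1,99],axis=0)
        print(l,round(r['conf'],2),np.round(np.array(r['box'])*1.5).astype(int).tolist(),len(u),'topz',round(zt,4),'n',len(t),'mid',np.round((lo+hi)/2,4),'ext',np.round(hi-lo,4), 'box px ctr',np.round(atz(c,(u.min()+u.max())/2,(v.min()+v.max())/2,.025)[0],4))
# colour-based blank tops
hsv=cv2.cvtColor(im,cv2.COLOR_RGB2HSV)
for n,(x,y),z in [('bl1',(252,270),.025),('bl2',(256,340),.025)]:
    u0,v0=x/1.5,y/1.5
    m=np.zeros(d.shape,np.uint8); cv2.circle(m,(int(u0),int(v0)),20,1,-1)
    mm=(m>0)&(hsv[...,2]>190)&(hsv[...,0]<30)
    v,u=np.nonzero(mm); P=atz(c,u,v,z); 
    (cx,cy),R=cv2.minEnclosingCircle(P[:,:2].astype(np.float32)); print(n,len(u),np.round(P.mean(0),4),(round(cx,4),round(cy,4),round(R,4)),'depth z',np.median(cloud(c,d,mm)[0][:,2]))
# nests: depth
for n,(x,y) in [('n3',(509,205)),('n4',(503,266)),('blue',(522,143)),('red',(528,74))]:
    u0,v0=int(x/1.5),int(y/1.5)
    m=np.zeros(d.shape,bool); m[v0-4:v0+5,u0-4:u0+5]=1
    P,_,_=cloud(c,d,m); print(n,np.round(np.median(P,0),4))
m=np.zeros(d.shape,bool); m[20:210,295:385]=1
P,u,v=cloud(c,d,m); h,e=np.histogram(P[:,2],np.arange(-.01,.09,.0025)); print([(round(a,4),int(b)) for a,b in zip(e,h) if b>20])
```

```text
blank_a_mid 0.39 [497, 53, 550, 99] 902 topz 0.0589 n 763 mid [ 0.623  -0.0826  0.0578] ext [0.0293 0.0289 0.0042] box px ctr [ 0.6299 -0.0781  0.025 ]
nest_a_mouth 0.84 [479, 174, 539, 241] 1798 topz 0.0463 n 1004 mid [ 0.6312 -0.1751  0.0452] ext [0.0482 0.0478 0.0048] box px ctr [ 0.6373 -0.1762  0.025 ]
puck_red_mid 0.9 [497, 56, 546, 98] 844 topz 0.0589 n 719 mid [ 0.6227 -0.0832  0.0578] ext [0.0287 0.0278 0.0044] box px ctr [ 0.6295 -0.0787  0.025 ]
puck_blue_mid 0.63 [492, 117, 546, 166] 821 topz 0.059 n 700 mid [ 0.6273 -0.1285  0.0582] ext [0.0289 0.0289 0.0038] box px ctr [ 0.6345 -0.1271  0.025 ]
tray_tab 0.9 [464, 31, 564, 318] 1933 topz 0.0559 n 85 mid [ 0.6382 -0.2509  0.0559] ext [0.0415 0.0094 0.0077] box px ctr [ 0.6343 -0.1524  0.025 ]
stamp 0.9 [238, 173, 288, 221] 729 topz 0.0573 n 219 mid [ 0.4424 -0.195   0.0568] ext [0.0152 0.0172 0.0061] box px ctr [ 0.4445 -0.1939  0.025 ]
bl1 459 [ 0.4367 -0.2578  0.025 ] (0.4368, -0.258, 0.0153) depth z 0.024710691491164838
bl2 405 [ 0.4432 -0.3203  0.025 ] (0.4429, -0.3205, 0.0157) depth z 0.024593611328746184
n3 [ 0.6318 -0.1734  0.0378]
n4 [ 0.6374 -0.2218  0.038 ]
blue [ 0.6274 -0.128   0.0586]
red [ 0.6226 -0.0822  0.0584]
[(np.float64(-0.0025), 2374), (np.float64(0.0), 2286), (np.float64(0.0225), 56), (np.float64(0.025), 790), (np.float64(0.0275), 408), (np.float64(0.03), 385), (np.float64(0.0325), 1807), (np.float64(0.035), 600), (np.float64(0.0375), 1258), (np.float64(0.04), 1069), (np.float64(0.0425), 816), (np.float64(0.045), 3210), (np.float64(0.0475), 114), (np.float64(0.05), 68), (np.float64(0.0525), 54), (np.float64(0.055), 367), (np.float64(0.0575), 1145), (np.float64(0.06), 44), (np.float64(0.0625), 22), (np.float64(0.065), 73), (np.float64(0.0675), 68)]
```

Run:
```python
from h import *
import pickle
c=pickle.load(open('w1.pkl','rb')); im=np.load('w1im.npy'); d=np.load('w1.npy')
g=cv2.GaussianBlur(im,(3,3),0).astype(int).sum(2)
for n,(x,y) in [('n3',(0.6315,-.1748)),('n4',(.637,-.2205))]:
    uv=proj(c,[x,y,.046])[0]; print(n,uv*1.5)
    yy,xx=np.mgrid[:384,:512]; m=(np.hypot(xx-uv[0],yy-uv[1])<17.5)
    P,u,v=cloud(c,d,m)
    for th in (.0435,.0445):
        s=P[:,2]<th; Q=atz(c,u[s],v[s],.046)[:,:2]
        Q=Q[np.hypot(*(Q-[x,y]).T)<.0195]
        (cx,cy),R=cv2.minEnclosingCircle(Q.astype(np.float32)); lo,hi=np.percentile(Q,[1,99],axis=0)
        print(th,len(Q),round(cx,4),round(cy,4),round(R,4),'mean',np.round(Q.mean(0),4),np.round((lo+hi)/2,4),np.round(hi-lo,4))
    # Hough on upscaled crop
u0,v0=300,110
crop=cv2.resize(im[v0:v0+110,u0:u0+80],None,fx=6,fy=5.2,interpolation=cv2.INTER_CUBIC)
cv2.imwrite('pics/nest.png',crop[:,:,::-1])
# red tray line: fit red, blue tops by colour/hi z
for n,(x,y) in [('red',(.6227,-.083)),('blue',(.6274,-.1285))]:
    uv=proj(c,[x,y,.058])[0]; yy,xx=np.mgrid[:384,:512]; m=(np.hypot(xx-uv[0],yy-uv[1])<24)
    P,u,v=cloud(c,d,m); s=P[:,2]>.056; Q=atz(c,u[s],v[s],.0583)[:,:2]; (cx,cy),R=cv2.minEnclosingCircle(Q.astype(np.float32)); print(n,cx,cy,R,Q.mean(0))
```

```text
n3 [510.05634815 206.99166987]
0.0435 730 0.6311 -0.1754 0.0178 mean [ 0.631  -0.1749] [ 0.6311 -0.1751] [0.0321 0.0325]
0.0445 762 0.6313 -0.1743 0.0191 mean [ 0.6312 -0.1748] [ 0.6314 -0.1749] [0.0332 0.0329]
n4 [505.01841078 266.51732417]
0.0435 625 0.6357 -0.2217 0.0173 mean [ 0.6356 -0.2216] [ 0.6358 -0.2218] [0.0309 0.0316]
0.0445 656 0.6362 -0.2212 0.0183 mean [ 0.6358 -0.2215] [ 0.6359 -0.2216] [0.0314 0.0329]
red 0.6226658225059509 -0.0822686105966568 0.015997784212231636 [ 0.62286596 -0.08224736]
blue 0.6275421977043152 -0.12859280407428741 0.016217945143580437 [ 0.62710798 -0.12842856]
```

```bash
python3 -c "
import cv2;print(cv2.imread('pics/nest.png').shape)"
```

```text
(572, 480, 3)
```

View pics/nest.png

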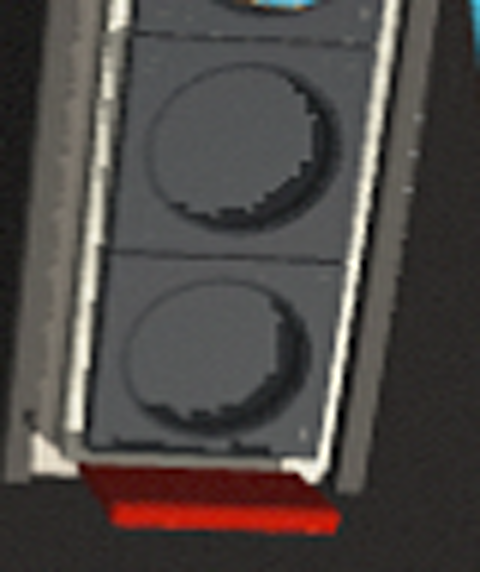

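```bash
python3 -m creep '[[60,[-34,-16,-30],[0,0,-1]],[60,[-68,-32,-70],[0,0,-2]],[60,[-95,-44,-115],[0,0,-2]],[60,[-103,-47,-160],[0,0,-2]],[60,[-103,-47,-195],[0,0,-2]],[60,[-103,-47,-195],[0,0,-2]],[60,[-103,-47,-195],[0,0,-2]]]' 30
python3 - <<'E'
from h import *
print(robot.tips_ahead)
s=robot.get_state(); print(s['time'],np.round(s['tool_pos'],4),s['orientation'],s['width'])
c=calibration('wrist');im,d=read_camera('wrist'); np.save('w2.npy',d)
cv2.imwrite('pics/w2.png',im[:,:,::-1])
hsv=cv2.cvtColor(im,cv2.COLOR_RGB2HSV)
uv=proj(c,[.4367,-.2578,.025])[0]; print(uv)
yy,xx=np.mgrid[:384,:512]; m=(np.hypot(xx-uv[0],yy-uv[1])<60)&(hsv[...,2]>170)&(hsv[...,0]<30)&(hsv[...,1]<160)
P,u,v=cloud(c,d,m); s=abs(P[:,2]-.025)<.005
(cx,cy),R=cv2.minEnclosingCircle(atz(c,u[s],v[s],.025)[:,:2].astype(np.float32)); print(s.sum(),cx,cy,R,np.median(P[:,2]))
E
```

```text
time: 2.95
tool_pos: [0.4365, -0.2591, 0.084]
orientation: [0.0, 0.673, 0.74, 0.0]
ft_force: [-0.0, -0.5, -0.3]
width: 0.601
0.017
2.95 [ 0.4365 -0.2591  0.084 ] [4.86672071e-05 6.72768450e-01 7.39853098e-01 5.17844365e-05] 0.6014214008784128
[255.95817958 210.88260874]
1566 0.4362361431121826 -0.2575523853302002 0.0156851876527071 0.024841926380307827
```

View pics/w2.png

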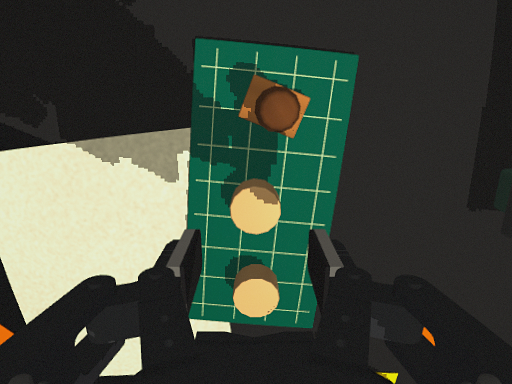

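The picked blank is at pixel (256,210), roughly centred between the jaws. I'll shift +1.5 mm in y, descend and close.

```bash
python3 -m creep '[[60,[0,1.5,-25],[0,0,0]],[60,[0,1.5,-51],[0,0,0]],[60,[0,1.5,-51],[0,0,0]],[20,[0,1.5,-51],[0,0,0]],[20,[0,1.5,-51],[0,0,0]],[20,[0,1.5,-51],[0,0,0]],[20,[0,1.5,-51],[0,0,0]],[20,[0,1.5,-51],[0,0,0]]]' 30; python3 -m creep '[[20,[0,0,20],[0,0,0]],[20,[0,0,60],[0,0,0]],[20,[0,0,90],[0,0,0]],[20,[0,0,90],[0,0,0]]]'
python3 - <<'E'
from h import *
s=robot.get_state(); print(s['time'],np.round(s['tool_pos'],4),s['orientation'],s['width'])
c=calibration('wrist');im,d=read_camera('wrist'); np.save('w3.npy',d)
cv2.imwrite('pics/w3.png',im[:,:,::-1])
E
```

```text
time: 3.8
tool_pos: [0.4376, -0.2579, 0.0346]
orientation: [0.002, 0.672, 0.74, 0.0]
ft_force: [-0.5, 1.6, 8.0]
width: 0.35
time: 4.2
tool_pos: [0.4386, -0.2589, 0.1276]
orientation: [0.005, 0.672, 0.74, 0.0]
ft_force: [0.1, -0.7, -0.1]
width: 0.352
4.2 [ 0.4386 -0.2589  0.1276] [5.22840771e-03 6.72431659e-01 7.40140688e-01 2.98856288e-04] 0.35222277033653593
```

View pics/w3.png

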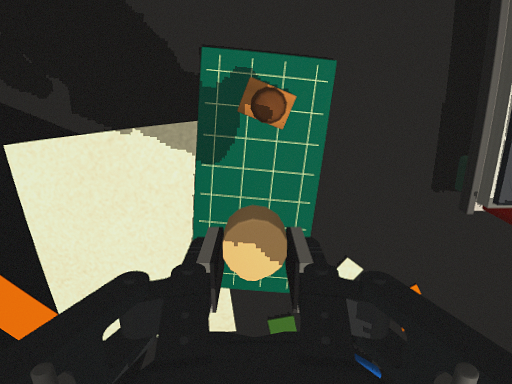

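```bash
cat > held.py <<'E'
from h import *
from scipy.spatial.transform import Rotation as R
s=robot.get_state(); c=calibration('wrist');im,d=read_camera('wrist')
p=np.array(s['tool_pos']);w,x,y,z=s['orientation'];Rt=R.from_quat([x,y,z,w]).as_matrix()
print(s['time'],'tcp',np.round(p,4),'q',np.round(s['orientation'],4),'w',round(s['width'],3),'f',np.round(s['ft_force'],1))
hsv=cv2.cvtColor(im,cv2.COLOR_RGB2HSV)
uv=proj(c,p)[0]; yy,xx=np.mgrid[:384,:512]
m=(np.hypot(xx-uv[0],yy-uv[1])<60)&(hsv[...,0]<30)&(hsv[...,1]>50)&(hsv[...,1]<170)&(hsv[...,2]>70)
P,u,v=cloud(c,d,m); L=(P-p)@Rt   # tool frame
k=(abs(L[:,0])<.025)&(abs(L[:,1])<.025)&(L[:,2]>-.02)&(L[:,2]<.04); L=L[k]; u=u[k];v=v[k]
zt=np.percentile(L[:,2],3); print('top tool-z',zt, np.histogram(L[:,2],np.arange(-.02,.04,.004)))
t=L[L[:,2]<np.percentile(L[:,2],10)+.004]
A=np.c_[t[:,:2],np.ones(len(t))]; co=np.linalg.lstsq(A,t[:,2],rcond=None)[0]; print('top plane tilt deg',np.degrees(co[:2]),'z0',co[2])
(cx,cy),Rr=cv2.minEnclosingCircle(t[:,:2].astype(np.float32)); print('top centre tool xy',cx,cy,Rr,t[:,:2].mean(0))
cv2.imwrite('pics/held_%d.png'%int(s['time']*100),im[:,:,::-1])
E
python3 held.py
```

```text
4.25 tcp [ 0.4376 -0.2581  0.1254] q [3.400e-03 6.725e-01 7.401e-01 2.000e-04] w 0.348 f [ 0.2  0.8 -0.4]
top tool-z 0.008977431883861804 (array([   0,    0,    0,    0,    0,    0,    2, 3130,  185,  157,  156,
        138,   18,    0]), array([-0.02 , -0.016, -0.012, -0.008, -0.004,  0.   ,  0.004,  0.008,
        0.012,  0.016,  0.02 ,  0.024,  0.028,  0.032,  0.036]))
top plane tilt deg [0.56741541 0.04798216] z0 0.01006332812594313
top centre tool xy 0.0003308980376459658 -0.0009467244381085038 0.016180379316210747 [ 0.00142393 -0.00073478]
```

```bash
python3 -m creep '[[20,[45,19,0],[0,0,0]],[20,[90,38,0],[0,0,0]],[20,[135,57,0],[0,0,0]],[20,[175,74,-5],[0,0,0]],[20,[194,84,-15],[0,0,0]],[20,[194,84,-25],[0,0,0]],[20,[194,84,-25],[0,0,0]],[20,[194,84,-25],[0,0,0]]]'; python3 held.py
```

```text
time: 5.1
tool_pos: [0.6289, -0.1735, 0.0965]
orientation: [-0.001, 0.673, 0.74, -0.001]
ft_force: [-0.7, 0.5, 0.1]
width: 0.35
5.1 tcp [ 0.6289 -0.1735  0.0965] q [-1.100e-03  6.728e-01  7.398e-01 -5.000e-04] w 0.35 f [-0.7  0.5  0.1]
top tool-z 0.008920781342446515 (array([   0,    0,    0,    0,    0,    0,    6, 3118,  184,  175,  157,
        149,   19,    0]), array([-0.02 , -0.016, -0.012, -0.008, -0.004,  0.   ,  0.004,  0.008,
        0.012,  0.016,  0.02 ,  0.024,  0.028,  0.032,  0.036]))
top plane tilt deg [0.73700894 0.15250242] z0 0.010066675377742593
top centre tool xy 0.0002712507266551256 -0.0008804160170257092 0.016173159703612328 [ 0.00144591 -0.00076036]
```

Run:
```python
from h import *
for i in range(3):
    s=robot.get_state(); print(s['time'],np.round(s['tool_pos'],4),np.round(s['orientation'],4),np.round(s['qd'],3))
    c=calibration('wrist'); im,d=read_camera('wrist')
np.save('w4.npy',d);
cv2.imwrite('pics/w4.png',cv2.resize(im,(768,576))[:,:,::-1])
import pickle; pickle.dump(c,open('w4.pkl','wb')); np.save('w4im.npy',im)
```

```text
5.15 [ 0.6293 -0.1738  0.0973] [-4.000e-04  6.729e-01  7.397e-01 -2.000e-04] [-0.004 -0.014 -0.011  0.     0.     0.004]
5.2 [ 0.6295 -0.1739  0.0978] [ 1.000e-04  6.730e-01  7.397e-01 -0.000e+00] [-0.    -0.008 -0.008  0.002  0.002  0.001]
5.25 [ 0.6297 -0.1739  0.098 ] [4.000e-04 6.730e-01 7.397e-01 1.000e-04] [ 0.004 -0.002 -0.004  0.001  0.001  0.001]
```

View pics/w4.png

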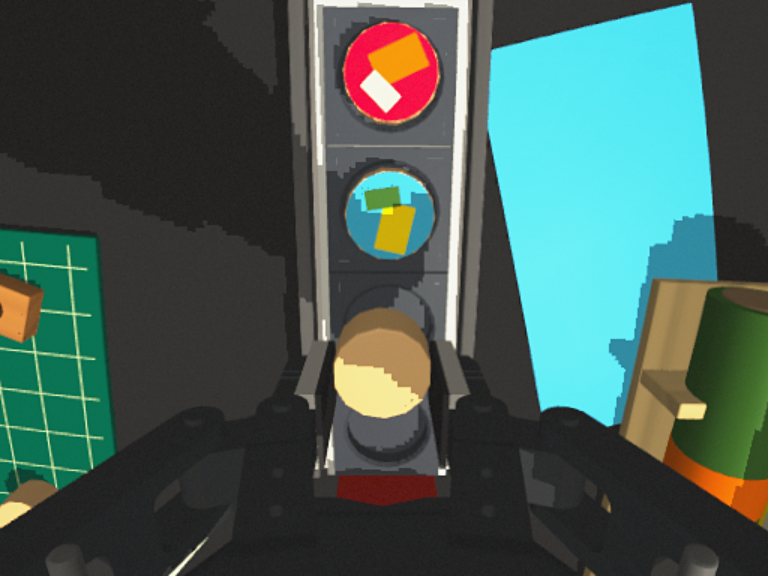

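```bash
cat > rel.py <<'E'
# from the newest wrist picture: red/blue tops and the held blank, world coords as seen
from h import *
from scipy.spatial.transform import Rotation as R
s=robot.get_state(); c=calibration('wrist');im,d=read_camera('wrist')
p=np.array(s['tool_pos']); print(s['time'],'tcp',np.round(p,4),'f',np.round(s['ft_force'],1),'w',round(s['width'],3))
yy,xx=np.mgrid[:384,:512]
def top(x,y,z,r=.022,tol=.003):
    uv=proj(c,[x,y,z])[0]; m=np.hypot(xx-uv[0],yy-uv[1])<90
    P,u,v=cloud(c,d,m); k=(np.hypot(P[:,0]-x,P[:,1]-y)<r)&(P[:,2]>z-tol)&(P[:,2]<z+tol)
    if k.sum()<50: return None
    zz=np.median(P[k,2]); 
    (cx,cy),Rr=cv2.minEnclosingCircle(P[k][:,:2].astype(np.float32))
    return np.round([cx,cy,zz,Rr],4)
for n,a in [('red',(.6228,-.0823,.0583)),('blue',(.6273,-.1285,.0583)),('n3 blank',(.6312,-.1749,.0583)),('n4 blank',(.6357,-.2217,.0583)),('held',(p[0],p[1],p[2]-.010))]: print(n,top(*a))
E
python3 rel.py
```

```text
5.3 tcp [ 0.6299 -0.1739  0.0982] f [0.  0.  0.4] w 0.353
red [ 0.6233 -0.082   0.058   0.0162]
blue [ 0.6275 -0.1286  0.0581  0.016 ]
n3 blank None
n4 blank None
held [ 0.6298 -0.1715  0.0881  0.0209]
```

```bash
python3 -m creep '[[20,[2.5,-1.3,-6],[0,0,0]],[20,[2.5,-1.3,-12],[0,0,0]],[20,[2.5,-1.3,-17],[0,0,0]],[20,[2.5,-1.3,-17],[0,0,0]],[20,[2.5,-1.3,-17],[0,0,0]]]'; python3 held.py | sed -n '1p;$p'; python3 rel.py
```

```text
time: 5.85
tool_pos: [0.6326, -0.1742, 0.08]
orientation: [-0.0, 0.672, 0.74, -0.0]
ft_force: [1.0, 0.4, -0.1]
width: 0.352
5.85 tcp [ 0.6326 -0.1742  0.08  ] q [-3.000e-04  6.725e-01  7.401e-01 -1.000e-04] w 0.352 f [ 1.   0.4 -0.1]
top centre tool xy 0.0003132989222649485 -0.0006891810917295516 0.01619328185915947 [ 0.00140954 -0.00076161]
5.9 tcp [ 0.6327 -0.1743  0.0803] f [-0.6 -0.2 -0.5] w 0.353
red [ 0.6232 -0.0819  0.0581  0.0162]
blue [ 0.6275 -0.1286  0.0581  0.0161]
n3 blank [ 0.6315 -0.1699  0.0585  0.0154]
n4 blank None
held [ 0.6325 -0.172   0.0702  0.0209]
```

```bash
python3 -m creep '[[20,[-0.4,-0.9,0],[0,0,0]],[20,[-0.4,-0.9,-3],[0,0,0]],[20,[-0.4,-0.9,-6],[0,0,0]],[20,[-0.4,-0.9,-9],[0,0,0]],[20,[-0.4,-0.9,-10.5],[0,0,0]],[20,[-0.4,-0.9,-10.5],[0,0,0]]]'; python3 held.py
```

```text
time: 6.55
tool_pos: [0.6321, -0.1751, 0.0694]
orientation: [-0.0, 0.672, 0.74, -0.0]
ft_force: [-0.5, 0.1, -0.7]
width: 0.348
6.55 tcp [ 0.6321 -0.1751  0.0694] q [-3.000e-04  6.725e-01  7.401e-01 -1.000e-04] w 0.348 f [-0.5  0.1 -0.7]
top tool-z 0.009034545312169311 (array([   0,    0,    0,    0,    0,    0,    1, 3131,  182,  169,  177,
        176,   42,    7]), array([-0.02 , -0.016, -0.012, -0.008, -0.004,  0.   ,  0.004,  0.008,
        0.012,  0.016,  0.02 ,  0.024,  0.028,  0.032,  0.036]))
top plane tilt deg [0.66775846 0.13110976] z0 0.010107464644538731
top centre tool xy 0.00022325593454297632 -0.000710632826667279 0.016091711819171906 [ 0.00141679 -0.00071933]
```

```bash
python3 -m creep '[[50,[0,0,0],[0,0,0]],[55,[0,0,0],[0,0,0]],[55,[0,0,0],[0,0,0]],[60,[0,0,10],[0,0,0]],[60,[0,0,40],[0,0,0]],[60,[0,0,65],[0,0,0]],[60,[0,0,65],[0,0,0]]]'; python3 rel.py; python3 -c "
from h import *
im,d=read_camera('wrist');cv2.imwrite('pics/w5.png',im[:,:,::-1])"
```

```text
time: 7.3
tool_pos: [0.6345, -0.1761, 0.14]
orientation: [0.004, 0.672, 0.74, 0.002]
ft_force: [-0.3, -0.7, 0.5]
width: 0.6
7.3 tcp [ 0.6345 -0.1761  0.14  ] f [-0.3 -0.7  0.5] w 0.6
red [ 0.6234 -0.0821  0.058   0.0163]
blue [ 0.6277 -0.1286  0.0581  0.016 ]
n3 blank [ 0.6316 -0.1752  0.0578  0.016 ]
n4 blank None
held None
```

View pics/w5.png

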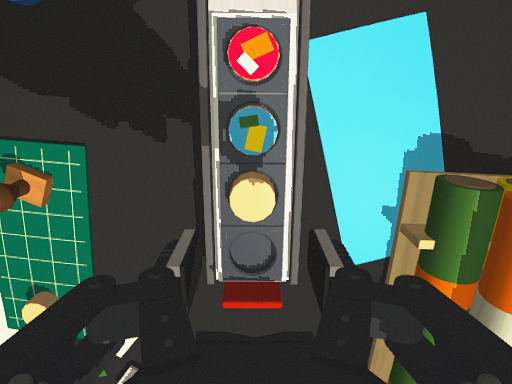

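The first blank is seated at pixel (252,197), top z 0.058, the same as the pasted pucks. Going for the second.

```bash
python3 -m creep '[[60,[-38,-29,0],[0,0,0]],[60,[-76,-58,0],[0,0,0]],[60,[-114,-87,0],[0,0,0]],[60,[-150,-115,0],[0,0,0]],[60,[-180,-138,-20],[0,0,0]],[60,[-189,-145,-45],[0,0,0]],[60,[-189,-145,-50],[0,0,0]],[60,[-189,-145,-50],[0,0,0]],[60,[-189,-145,-50],[0,0,0]]]'
python3 - <<'E'
from h import *
im,d=read_camera('wrist');im,d=read_camera('wrist')
s=robot.get_state(); print(s['time'],np.round(s['tool_pos'],4),np.round(s['orientation'],4),s['width'])
c=calibration('wrist');im,d=read_camera('wrist')
cv2.imwrite('pics/w6.png',im[:,:,::-1])
hsv=cv2.cvtColor(im,cv2.COLOR_RGB2HSV)
uv=proj(c,[.4431,-.3204,.025])[0]; print(uv)
yy,xx=np.mgrid[:384,:512]; m=(np.hypot(xx-uv[0],yy-uv[1])<60)
P,u,v=cloud(c,d,m); k=(np.hypot(P[:,0]-.4431,P[:,1]+.3204)<.022)&(abs(P[:,2]-.025)<.004)
(cx,cy),R=cv2.minEnclosingCircle(P[k][:,:2].astype(np.float32)); print(k.sum(),cx,cy,R,np.median(P[k,2]))
E
```

```text
time: 8.3
tool_pos: [0.4443, -0.3198, 0.0853]
orientation: [0.0, 0.672, 0.74, 0.0]
ft_force: [0.8, -0.0, 0.6]
width: 0.602
8.4 [ 0.4446 -0.3199  0.0857] [9.000e-04 6.719e-01 7.407e-01 1.000e-04] 0.5998558199857754
[252.85752986 212.22890688]
1922 0.44238898158073425 -0.32089343667030334 0.016214152798056602 0.024763786733227405
```

View pics/w6.png

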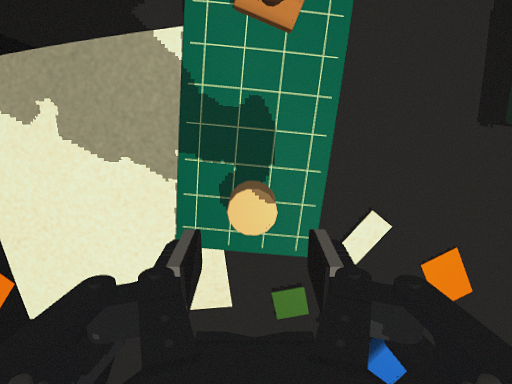

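```bash
python3 -m creep '[[60,[-1.5,-1,-25],[0,0,0]],[60,[-1.5,-1,-51.5],[0,0,0]],[60,[-1.5,-1,-51.5],[0,0,0]],[20,[-1.5,-1,-51.5],[0,0,0]],[20,[-1.5,-1,-51.5],[0,0,0]],[20,[-1.5,-1,-51.5],[0,0,0]],[20,[-1.5,-1,-51.5],[0,0,0]],[20,[-1.5,-1,-51.5],[0,0,0]]]' 30; python3 -m creep '[[20,[0,0,20],[0,0,0]],[20,[0,0,60],[0,0,0]],[20,[0,0,90],[0,0,0]],[20,[45,23,90],[0,0,0]],[20,[90,46,90],[0,0,0]],[20,[135,69,90],[0,0,0]],[20,[175,90,85],[0,0,0]],[20,[192,98,75],[0,0,0]],[20,[192,98,65],[0,0,0]],[20,[192,98,65],[0,0,0]],[20,[192,98,65],[0,0,0]],[20,[192,98,65],[0,0,0]]]'; python3 held.py; python3 rel.py;  python3 -c "
from h import *
im,d=read_camera('wrist');cv2.imwrite('pics/w7.png',im[:,:,::-1])"
```

```text
time: 9.25
tool_pos: [0.4425, -0.3218, 0.0346]
orientation: [0.001, 0.672, 0.74, 0.0]
ft_force: [0.3, 0.5, 6.6]
width: 0.35
time: 10.45
tool_pos: [0.6331, -0.2244, 0.0991]
orientation: [0.0, 0.673, 0.74, 0.0]
ft_force: [0.7, 0.2, -0.5]
width: 0.355
10.45 tcp [ 0.6331 -0.2244  0.0991] q [3.000e-04 6.731e-01 7.395e-01 0.000e+00] w 0.355 f [ 0.7  0.2 -0.5]
top tool-z 0.009011350354165882 (array([   0,    0,    0,    0,    0,    0,    1, 3137,  188,  156,  156,
        149,   13,    6]), array([-0.02 , -0.016, -0.012, -0.008, -0.004,  0.   ,  0.004,  0.008,
        0.012,  0.016,  0.02 ,  0.024,  0.028,  0.032,  0.036]))
top plane tilt deg [0.79222071 0.03341179] z0 0.01009988734081401
top centre tool xy 0.0008073477074503899 -0.0007048365660011768 0.01617392897605896 [ 0.00198293 -0.000779  ]
10.5 tcp [ 0.6333 -0.2243  0.0992] f [ 0.4 -0.1  0. ] w 0.351
red None
blue [ 0.6274 -0.1286  0.058   0.0161]
n3 blank [ 0.6315 -0.1752  0.0577  0.016 ]
n4 blank None
held [ 0.633  -0.2214  0.0892  0.0208]
```

View pics/w7.png

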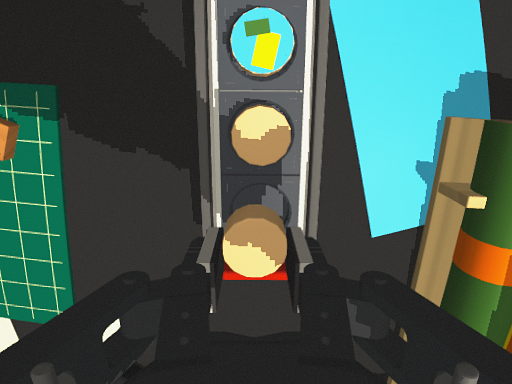

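```bash
python3 -m creep '[[20,[3.2,1.9,0],[0,0,0]],[20,[3.2,1.9,-7],[0,0,0]],[20,[3.2,1.9,-14],[0,0,0]],[20,[3.2,1.9,-19],[0,0,0]],[20,[3.2,1.9,-19],[0,0,0]],[20,[3.2,1.9,-19],[0,0,0]]]'; python3 held.py | sed -n '1p;$p'
```

```text
time: 11.2
tool_pos: [0.6369, -0.2213, 0.0789]
orientation: [-0.0, 0.672, 0.74, -0.0]
ft_force: [-0.2, 0.6, -0.3]
width: 0.35
11.2 tcp [ 0.6369 -0.2213  0.0789] q [-3.000e-04  6.725e-01  7.401e-01 -1.000e-04] w 0.35 f [-0.2  0.6 -0.3]
top centre tool xy -0.0006976961740292609 -0.0012924902839586139 0.017739087343215942 [ 0.00202442 -0.00073597]
```

```bash
python3 -m creep '[[20,[-0.4,-1,0],[0,0,0]],[20,[-0.4,-1,-3],[0,0,0]],[20,[-0.4,-1,-6],[0,0,0]],[20,[-0.4,-1,-9],[0,0,0]],[20,[-0.4,-1,-9.5],[0,0,0]],[20,[-0.4,-1,-9.5],[0,0,0]]]'; python3 held.py | sed -n '1p;$p'
```

```text
time: 11.85
tool_pos: [0.6365, -0.2223, 0.0696]
orientation: [-0.0, 0.673, 0.74, -0.0]
ft_force: [0.3, 0.3, 0.4]
width: 0.35
11.85 tcp [ 0.6365 -0.2223  0.0696] q [-1.000e-04  6.725e-01  7.401e-01 -0.000e+00] w 0.35 f [0.3 0.3 0.4]
top centre tool xy -0.00036143159377388656 6.432238296838477e-05 0.01742725260555744 [ 0.00203775 -0.00077442]
```

```bash
python3 -m creep '[[50,[0,0,0],[0,0,0]],[55,[0,0,0],[0,0,0]],[55,[0,0,0],[0,0,0]],[60,[0,0,10],[0,0,0]],[60,[0,-10,50],[0,0,0]],[60,[0,-30,90],[0,0,0]],[60,[0,-60,90],[0,0,0]],[60,[0,-60,90],[0,0,0]],[60,[0,-60,90],[0,0,0]]]'; python3 rel.py
python3 - <<'E'
from h import *
s=robot.get_state(); print(np.round(s['tool_pos'],4))
im,d=read_camera('wrist');cv2.imwrite('pics/w8.png',im[:,:,::-1]); c=calibration('wrist')
m=np.ones(d.shape,bool); PW,_,_=cloud(c,d,m)
np.save('w8.npy',d)
allP=[]
for n in ['top','scene']:
    im,d=read_camera(n); c=calibration(n); P,u,v=cloud(c,d,np.ones(d.shape,bool)); allP.append(P)
    np.save(n+'_cloud.npy',P)
th=np.radians(5.3); ex=np.array([np.cos(th),np.sin(th)]); ey=np.array([-np.sin(th),np.cos(th)])
o=np.array([.6227,-.0823])+ey*0 # red as local origin
for nm,P in zip(['top','scene','wrist'],allP+[PW]):
    L=np.c_[(P[:,:2]-o)@ex,(P[:,:2]-o)@ey,P[:,2]]
    print(nm)
    for a,b in [(.03,.06),(.06,.1),(.1,.15),(.15,.2),(.2,.25),(.25,.3),(.3,.33)]:
        for x0,x1 in [(-.2,-.06),(-.06,-.03),(-.03,0),(0,.03),(.03,.06),(.06,.2)]:
            k=(L[:,2]>a)&(L[:,2]<b)&(L[:,0]>x0)&(L[:,0]<x1)&(L[:,1]>-.02)&(L[:,1]<.3)
            if k.sum()>8: print((a,b),(x0,x1),k.sum(),'y',np.round(np.percentile(L[k,1],[1,5,50,95,99]),3),'x',np.round(np.percentile(L[k,0],[2,98]),3))
k=(PW[:,2]>.02)&(abs(PW[:,0]-.64)<.04)&(PW[:,1]>-.28)&(PW[:,1]<-.235)
Q=PW[k]; print('tab',len(Q))
for a in np.arange(.02,.07,.005):
    q=Q[(Q[:,2]>a)&(Q[:,2]<a+.005)]
    if len(q)>5: print(round(a,3),len(q),np.round(q.min(0),4),np.round(q.max(0),4))
E
```

```text
time: 12.8
tool_pos: [0.6362, -0.2827, 0.16]
orientation: [-0.0, 0.673, 0.74, 0.0]
ft_force: [-0.2, 0.3, -0.5]
width: 0.598
12.8 tcp [ 0.6362 -0.2827  0.16  ] f [-0.2  0.3 -0.5] w 0.598
[ 0.6362 -0.2819  0.1596]
top
(0.03, 0.06) (-0.06, -0.03) 74 y [-0.016 -0.005  0.1    0.215  0.236] x [-0.05 -0.03]
(0.03, 0.06) (-0.03, 0) 149 y [-0.018 -0.016  0.021  0.237  0.24 ] x [-0.03  -0.001]
(0.03, 0.06) (0, 0.03) 94 y [-0.019 -0.016  0.015  0.24   0.243] x [0.   0.03]
(0.03, 0.06) (0.03, 0.06) 30 y [-0.02  -0.017  0.031  0.24   0.242] x [0.031 0.047]
(0.03, 0.06) (0.06, 0.2) 14 y [0.091 0.091 0.285 0.298 0.299] x [0.108 0.197]
(0.06, 0.1) (-0.03, 0) 155 y [-0.004  0.047  0.095  0.208  0.212] x [-0.024 -0.002]
(0.06, 0.1) (0, 0.03) 106 y [-0.011  0.003  0.064  0.209  0.212] x [0.    0.029]
(0.06, 0.1) (0.06, 0.2) 24 y [0.271 0.273 0.282 0.296 0.299] x [0.184 0.199]
(0.1, 0.15) (-0.03, 0) 49 y [0.068 0.074 0.093 0.184 0.191] x [-0.014 -0.001]
(0.1, 0.15) (0, 0.03) 51 y [0.075 0.076 0.094 0.179 0.18 ] x [0.    0.019]
(0.15, 0.2) (-0.06, -0.03) 29 y [0.103 0.106 0.131 0.163 0.165] x [-0.035 -0.
[... 4870 characters left out ...]
 ~~~~~^^^^^^^
  File "h.py", line 9, in cloud
    r=undist(cal,u,v)
  File "h.py", line 5, in undist
    p=cv2.undistortPoints(np.stack([u,v],-1).astype(float).reshape(-1,1,2),K,np.array([cal['k1'],0,0,0.]))
cv2.error: OpenCV(4.12.0) /io/opencv/modules/calib3d/src/undistort.dispatch.cpp:347: error: (-215:Assertion failed) CV_IS_MAT(_src) && CV_IS_MAT(_dst) && (_src->rows == 1 || _src->cols == 1) && (_dst->rows == 1 || _dst->cols == 1) && _src->cols + _src->rows - 1 == _dst->rows + _dst->cols - 1 && (CV_MAT_TYPE(_src->type) == CV_32FC2 || CV_MAT_TYPE(_src->type) == CV_64FC2) && (CV_MAT_TYPE(_dst->type) == CV_32FC2 || CV_MAT_TYPE(_dst->type) == CV_64FC2) in function 'cvUndistortPointsInternal'
```

View pics/w8.png

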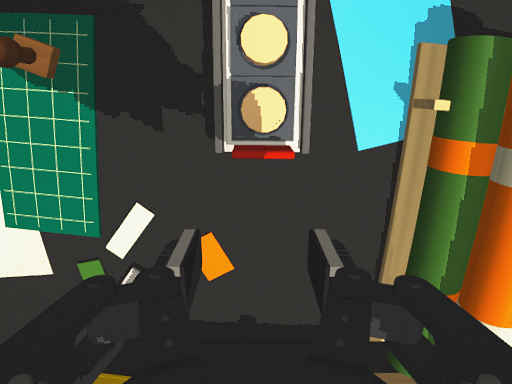

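```bash
python3 - <<'E'
import numpy as np
for n in ['top','scene']:
    P=np.load(n+'_cloud.npy')
    for y0 in np.arange(-.36,-.16,.04):
        k=(P[:,1]>y0)&(P[:,1]<y0+.04)&(P[:,2]>.04)&(P[:,0]>.67)&(P[:,0]<.9)
        if k.sum()>3:
            q=P[k]; print(n,round(y0,2),'xmin',np.round(np.percentile(q[:,0],[1,10]),3),'zmax',q[:,2].max().round(3), 'zmax at x<.72', q[q[:,0]<.72][:,2].max().round(3) if (q[:,0]<.72).any() else None)
E
python3 -m creep '[[40,[0,-3,0],[0,0,8]],[20,[0,-6,0],[0,0,16]],[0,[0,-9,0],[0,0,24]],[0,[0,-12,0],[0,0,32]],[0,[0,-15,0],[0,0,40]],[0,[0,-15,0],[0,0,48]],[0,[0,-15,0],[0,0,56]],[0,[0,-15,0],[0,0,64]],[0,[0,-15,0],[0,0,72]],[0,[0,-15,0],[0,0,80]],[0,[0,-15,0],[0,0,88]],[0,[0,-15,0],[0,0,90]]]'
```

```text
top -0.36 xmin [0.791 0.806] zmax 0.11 zmax at x<.72 None
top -0.32 xmin [0.674 0.794] zmax 0.483 zmax at x<.72 0.483
top -0.28 xmin [0.671 0.681] zmax 0.501 zmax at x<.72 0.501
top -0.24 xmin [0.671 0.774] zmax 0.504 zmax at x<.72 0.504
top -0.2 xmin [0.774 0.785] zmax 0.108 zmax at x<.72 None
scene -0.36 xmin [0.787 0.801] zmax 0.106 zmax at x<.72 None
scene -0.32 xmin [0.671 0.674] zmax 0.489 zmax at x<.72 0.489
scene -0.28 xmin [0.67  0.673] zmax 0.503 zmax at x<.72 0.503
scene -0.24 xmin [0.67  0.675] zmax 0.504 zmax at x<.72 0.504
scene -0.2 xmin [0.778 0.792] zmax 0.106 zmax at x<.72 None
time: 14.2
tool_pos: [0.6367, -0.2963, 0.1595]
orientation: [-0.0, -0.051, 0.999, 0.0]
ft_force: [0.3, 0.5, -0.1]
width: -0.003
```

```bash
python3 -m creep '[[0,[1.5,0,-45],[0,0,0]],[0,[1.5,0,-85],[0,0,0]],[0,[1.5,0,-92],[0,0,0]],[0,[0.5,10,-92],[0,0,0]],[0,[-0.5,20,-92],[0,0,0]],[0,[-1.5,30,-92],[0,0,0]],[0,[-2.5,40,-92],[0,0,0]],[0,[-3.5,50,-92],[0,0,0]],[0,[-4,55,-92],[0,0,0]],[0,[-4,55,-92],[0,0,0]]]'
python3 - <<'E'
from h import *
im,d=read_camera('wrist');cv2.imwrite('pics/w9.png',im[:,:,::-1])
im,d=read_camera('scene');cv2.imwrite('pics/s9.png',cv2.resize(im[120:310,150:340],None,fx=3.5,fy=3)[:,:,::-1])
s=robot.get_state(); print(np.round(s['tool_pos'],4),np.round(s['ft_force'],1))
E
```

```text
time: 15.2
tool_pos: [0.6324, -0.2409, 0.068]
orientation: [-0.0, -0.048, 0.999, 0.001]
ft_force: [0.5, 0.9, -0.5]
width: -0.001
[ 0.6322 -0.2418  0.0674] [-0.2 -0.2  0.4]
```

View pics/s9.png

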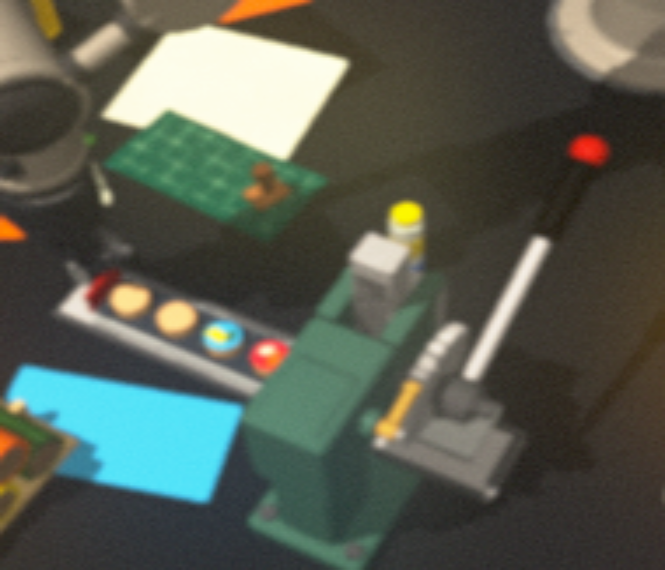

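View pics/w9.png

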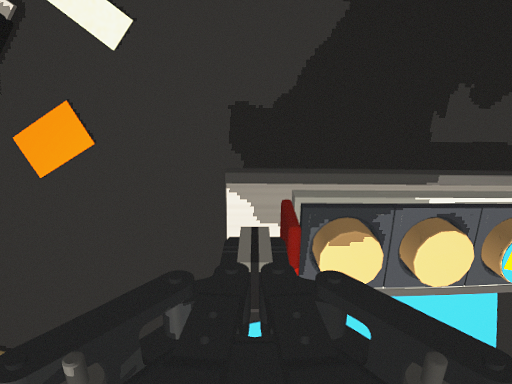

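```bash
python3 -m creep '[[0,[-1.4,15,0],[0,0,0]],[0,[-2.8,30,0],[0,0,0]],[0,[-4.2,45,0],[0,0,0]],[0,[-5.6,60,0],[0,0,0]],[0,[-7,75,0],[0,0,0]],[0,[-8.4,90,0],[0,0,0]],[0,[-9.8,105,0],[0,0,0]],[0,[-11.2,120,0],[0,0,0]],[0,[-12.6,135,0],[0,0,0]],[0,[-14,150,0],[0,0,0]],[0,[-14,150,0],[0,0,0]]]'
python3 - <<'E'
from h import *
im,d=read_camera('wrist');cv2.imwrite('pics/w10.png',im[:,:,::-1])
im,d=read_camera('scene');cv2.imwrite('pics/s10.png',cv2.resize(im[120:310,150:340],None,fx=3.5,fy=3)[:,:,::-1])
s=robot.get_state(); print(np.round(s['tool_pos'],4),np.round(s['ft_force'],1))
E
```

```text
time: 16.4
tool_pos: [0.6183, -0.0895, 0.0679]
orientation: [-0.0, -0.049, 0.999, 0.001]
ft_force: [0.3, 0.1, 0.4]
width: -0.003
[ 0.6187 -0.0915  0.0682] [0.8 0.2 0.2]
```

View pics/s10.png

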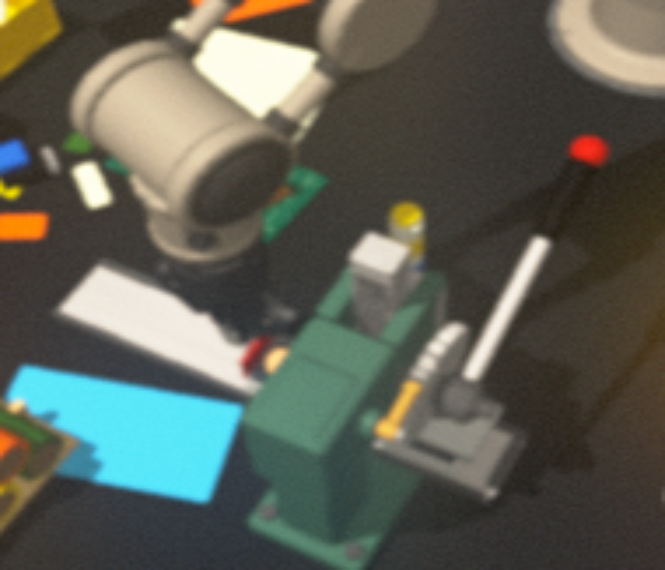

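View pics/w10.png

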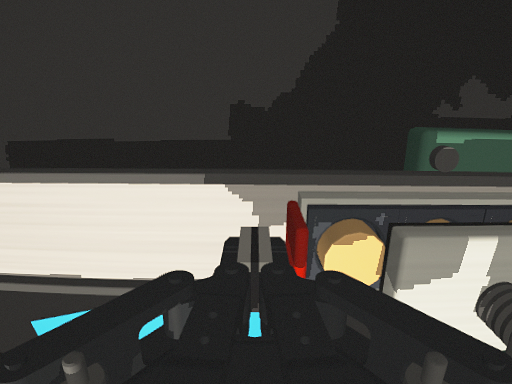

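```bash
python3 -m creep '[[0,[-0.5,5,0],[0,0,0]],[0,[-1,10,0],[0,0,0]],[0,[-1.4,15,0],[0,0,0]],[0,[-1.9,20,0],[0,0,0]]]';  python3 -m creep '[[0,[-0.3,3,0],[0,0,0]],[0,[-0.6,6,0],[0,0,0]]]'; python3 -c "
from h import *
for i in range(2):
  s=robot.get_state(); print(s['time'],np.round(s['tool_pos'],4),np.round(s['ft_force'],1),np.round(s['moment'],2)); im,d=read_camera('wrist')
cv2.imwrite('pics/w11.png',im[:,:,::-1])
"
```

```text
time: 16.9
tool_pos: [0.6168, -0.0725, 0.068]
orientation: [0.0, -0.048, 0.999, -0.0]
ft_force: [0.0, -2.8, 0.9]
width: 0.002
time: 17.1
tool_pos: [0.6163, -0.0662, 0.068]
orientation: [0.0, -0.048, 0.999, -0.0]
ft_force: [0.4, -3.0, 1.9]
width: -0.003
17.1 [ 0.6163 -0.0662  0.068 ] [ 0.4 -3.   1.9] [-0.43 -0.1   0.02]
17.15 [ 0.6162 -0.0656  0.068 ] [ 0.6 -1.9  1. ] [-0.28 -0.18 -0.  ]
```

View pics/w11.png

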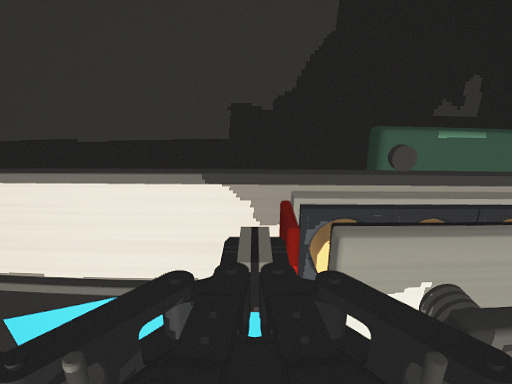

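```bash
python3 -m creep '[[0,[-0.3,3,0],[0,0,0]],[0,[-0.6,6,0],[0,0,0]]]'; python3 -m creep '[[0,[-0.3,3,0],[0,0,0]]]'; python3 -m creep '[[0,[-0.3,3,0],[0,0,0]]]'
```

```text
time: 17.4
tool_pos: [0.6159, -0.0636, 0.068]
orientation: [0.0, -0.048, 0.999, -0.003]
ft_force: [0.8, -23.8, -3.1]
width: -0.006
time: 17.5
tool_pos: [0.6159, -0.0633, 0.0681]
orientation: [0.001, -0.048, 0.999, -0.005]
ft_force: [0.8, -35.3, -3.4]
width: 0.004
time: 17.6
tool_pos: [0.6159, -0.0631, 0.0681]
orientation: [0.001, -0.048, 0.999, -0.007]
ft_force: [0.2, -44.9, -4.6]
width: -0.001
```

```bash
python3 -m creep '[[0,[1,-12,0],[0,0,0]],[0,[4,-45,0],[0,0,0]],[0,[4,-60,30],[0,0,0]],[0,[4,-60,70],[0,0,0]],[0,[4,-60,70],[0,0,0]],[0,[4,-60,70],[0,0,0]],[0,[4,-60,70],[0,0,0]]]'
python3 - <<'E'
from h import *
s=robot.get_state(); print(s['time'],np.round(s['tool_pos'],4))
c=calibration('wrist');im,d=read_camera('wrist');cv2.imwrite('pics/w12.png',im[:,:,::-1])
P,u,v=cloud(c,d,np.ones(d.shape,bool))
hsv=cv2.cvtColor(im,cv2.COLOR_RGB2HSV)[v,u]
red=((hsv[:,0]<8)|(hsv[:,0]>172))&(hsv[:,1]>150)&(hsv[:,2]>50)
Q=P[red&(P[:,2]>.02)]; 
for a in np.arange(.025,.075,.005):
    q=Q[(Q[:,2]>a)&(Q[:,2]<a+.005)]
    if len(q)>3: print(round(a,3),len(q),np.round(np.percentile(q,[2,50,98],axis=0),4).tolist())
im,d=read_camera('top');cv2.imwrite('pics/t12.png',cv2.resize(im[90:230,190:360],None,fx=4.5,fy=4,interpolation=cv2.INTER_CUBIC)[:,:,::-1])
E
```

```text
time: 18.3
tool_pos: [0.6181, -0.1136, 0.1366]
orientation: [-0.001, -0.048, 0.999, 0.001]
ft_force: [-0.4, -0.1, -0.5]
width: -0.001
18.3 [ 0.6181 -0.1136  0.1366]
0.03 47 [[0.5983, -0.0522, 0.0319], [0.6103, -0.0507, 0.0337], [0.6378, -0.0485, 0.0349]]
0.035 107 [[0.5985, -0.0523, 0.0351], [0.6165, -0.0507, 0.0376], [0.6378, -0.0485, 0.04]]
0.04 121 [[0.5985, -0.0522, 0.0401], [0.6148, -0.0507, 0.0423], [0.6376, -0.0487, 0.0449]]
0.045 124 [[0.5984, -0.0521, 0.0451], [0.6169, -0.0505, 0.0476], [0.6387, -0.0475, 0.0498]]
0.05 140 [[0.5984, -0.0522, 0.0501], [0.6163, -0.0504, 0.0527], [0.6393, -0.0482, 0.0549]]
0.055 137 [[0.5985, -0.0522, 0.0551], [0.6166, -0.0505, 0.0578], [0.6388, -0.0482, 0.0599]]
0.06 158 [[0.5985, -0.0521, 0.0603], [0.6162, -0.0504, 0.0626], [0.6393, -0.0482, 0.0648]]
0.065 557 [[0.5992, -0.0517, 0.0653], [0.6187, -0.0481, 0.0674], [0.64, -0.0439, 0.0687]]
```

View pics/w12.png

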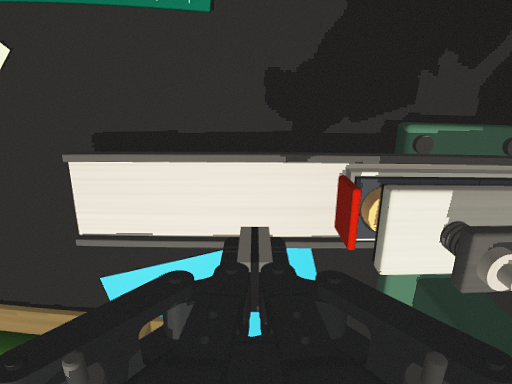

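View pics/t12.png

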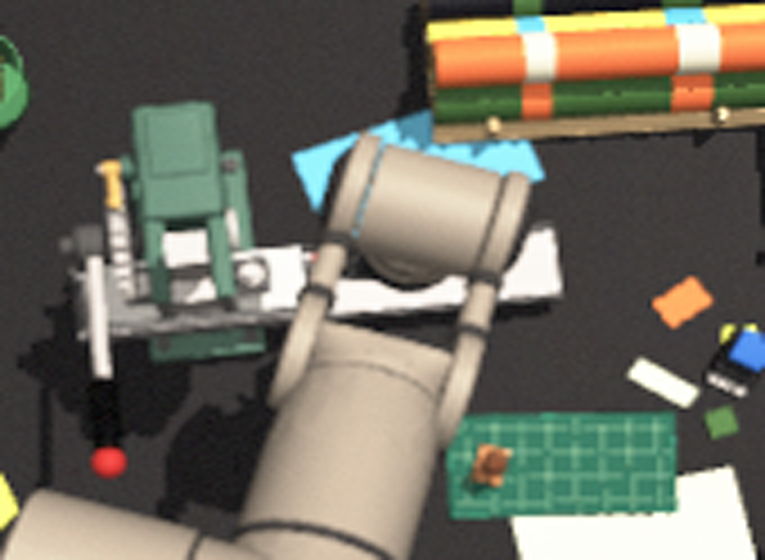

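The tray is home. The tab face moved 0.206 m, from y −0.2555 to −0.0505, and met a firm stop. Now I'll measure the lever.

```bash
cat > lev.py <<'E'
from h import *
th=np.radians(5.3); ex=np.array([np.cos(th),np.sin(th),0]); ey=np.array([-np.sin(th),np.cos(th),0])
o=np.array([.6227,-.0823,0])
def fit(cam):
    im,d=read_camera(cam); c=calibration(cam)
    P,u,v=cloud(c,d,np.ones(d.shape,bool))
    L=np.c_[(P-o)@ex,(P-o)@ey,P[:,2]]
    k=(L[:,0]>-.22)&(L[:,0]<-.03)&(abs(L[:,1]-.21)<.03)&(L[:,2]>.06)
    return im,u[k],v[k],L[k]
if __name__=='__main__':
    for cam in ['top','scene']:
        im,u,v,L=fit(cam)
        hsv=cv2.cvtColor(im,cv2.COLOR_RGB2HSV)[v,u]
        red=((hsv[:,0]<10)|(hsv[:,0]>170))&(hsv[:,1]>140)&(hsv[:,2]>70)
        b=L[red]; print(cam,'ball n',len(b),np.round(np.percentile(b,[3,50,97],axis=0),4).tolist())
        blk=(hsv[:,2]<75)&~red&(L[:,0]>-.172)
        g=L[blk]; print(' grip n',len(g),np.round(np.percentile(g,[3,50,97],axis=0),4).tolist())
        rod=(hsv[:,2]>110)&~red; g2=L[rod]; print(' rod n',len(g2),np.round(np.percentile(g2,[3,50,97],axis=0),4).tolist())
        for nm,q in [('grip',g),('rod',g2)]:
            if len(q)>10:
                pz=np.polyfit(q[:,0],q[:,2],1); py=np.polyfit(q[:,0],q[:,1],1); print('  ',nm,'slope deg',np.degrees(np.arctan(pz[0])).round(2),'z at x=-.1',np.polyval(pz,-.1).round(4),'y slope deg',np.degrees(np.arctan(py[0])).round(2),'y at -.1',np.polyval(py,-.1).round(4))
    print(robot.get_state()['time'])
E
python3 lev.py
```

```text
top ball n 47 [[-0.1739, 0.1994, 0.2909], [-0.1637, 0.2085, 0.3004], [-0.1529, 0.2195, 0.3077]]
 grip n 114 [[-0.1507, 0.1988, 0.2658], [-0.1228, 0.2079, 0.2822], [-0.0955, 0.2191, 0.2962]]
 rod n 237 [[-0.2193, 0.1843, 0.2385], [-0.2072, 0.2099, 0.6606], [-0.0379, 0.2335, 0.6789]]
   grip slope deg -24.08 z at x=-.1 0.2715 y slope deg 1.88 y at -.1 0.2091
   rod slope deg -69.96 z at x=-.1 0.361 y slope deg -0.46 y at -.1 0.2095
scene ball n 82 [[-0.1702, 0.2002, 0.2926], [-0.1594, 0.2126, 0.3007], [-0.151, 0.222, 0.3054]]
 grip n 243 [[-0.1484, 0.2006, 0.2657], [-0.1211, 0.2121, 0.2815], [-0.094, 0.2207, 0.2957]]
 rod n 1117 [[-0.2188, 0.1825, 0.2408], [-0.2046, 0.2093, 0.6525], [-0.0448, 0.2306, 0.6782]]
   grip slope deg -25.11 z at x=-.1 0.2713 y slope deg -0.88 y at -.1 0.2112
   rod slope deg -69.85 z at x=-.1 0.3639 y slope deg 1.76 y at -.1 0.2107
18.5
```

```bash
python3 -m creep '[[0,[-10,0,48],[0,0,0]],[0,[-20,0,96],[0,0,0]],[20,[-30,0,144],[0,0,0]],[40,[-40,5,192],[0,0,0]],[60,[-50,35,230],[0,0,0]],[60,[-70,80,230],[0,0,0]],[60,[-88,125,230],[0,0,0]],[60,[-107,170,230],[0,0,0]],[60,[-122,210,225],[0,0,0]],[60,[-131,230,220],[0,0,0]],[60,[-131,230,220],[0,0,0]],[60,[-131,230,220],[0,0,0]]]'
python3 - <<'E'
from h import *
read_camera('scene'); read_camera('scene')
s=robot.get_state(); print(s['time'],np.round(s['tool_pos'],4),np.round(s['orientation'],4),np.round(s['joint_positions'],2))
import pickle
c=calibration('wrist'); im,d=read_camera('wrist'); pickle.dump((c,im,d),open('w13.pkl','wb'))
cv2.imwrite('pics/w13.png',im[:,:,::-1])
E
```

```text
time: 19.7
tool_pos: [0.4879, 0.1157, 0.3576]
orientation: [-0.0, -0.048, 0.999, -0.0]
ft_force: [0.2, 0.2, 0.3]
width: 0.602
19.8 [0.4884 0.1148 0.3577] [-1.000e-04 -4.730e-02  9.989e-01 -1.000e-04] [ 0.08  0.24  1.37 -0.    1.53 -1.59]
```

View pics/w13.png

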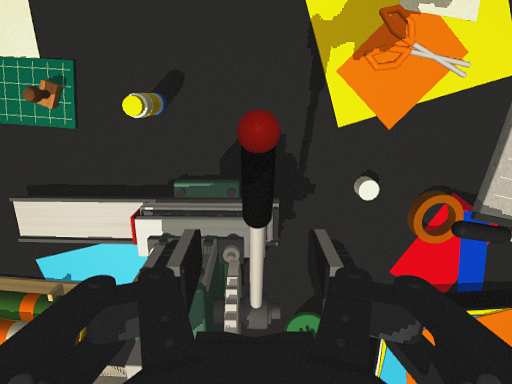

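The grip runs from (258,150) to (260,227), with the ball at (259,131), so it is well between the jaws. Now to refine it in 3D.

Run:
```python
from h import *
import pickle
c,im,d=pickle.load(open('w13.pkl','rb'))
th=np.radians(5.3); ex=np.array([np.cos(th),np.sin(th),0]); ey=np.array([-np.sin(th),np.cos(th),0]); o=np.array([.6227,-.0823,0])
m=np.zeros(d.shape,bool); m[105:308,225:300]=1
P,u,v=cloud(c,d,m); L=np.c_[(P-o)@ex,(P-o)@ey,P[:,2]]
k=(L[:,2]>.18); L=L[k];u=u[k];v=v[k]
for v0 in range(110,305,8):
    q=L[(v>=v0)&(v<v0+8)]
    if len(q)>8: print(v0,len(q),'x',round(np.median(q[:,0]),4),'y mid',np.round((np.percentile(q[:,1],2)+np.percentile(q[:,1],98))/2,4),'wid',np.round(np.ptp(np.percentile(q[:,1],[2,98])),4),'zmax',np.round(np.percentile(q[:,2],95),4))
hsv=cv2.cvtColor(im,cv2.COLOR_RGB2HSV)[v,u]
red=((hsv[:,0]<10)|(hsv[:,0]>170))&(hsv[:,1]>140)
b=L[red]
# sphere fit r=13mm
from scipy.optimize import least_squares
f=least_squares(lambda p:np.linalg.norm(b-p,axis=1)-.013,b.mean(0)-[0,0,.01],loss='soft_l1',f_scale=.001); print('ball',f.x)
blk=~red&(v>158)&(v<222); g=L[blk]
# cylinder fit r=11: axis through p dir (cos,.., ) 
def cyl(p):
    a=np.array([np.cos(p[2])*np.cos(p[3]),np.sin(p[3]),-np.sin(p[2])*np.cos(p[3])]); w=g-np.array([-.115,p[0],p[1]])
    return np.linalg.norm(np.cross(w,a),axis=1)-.011
f=least_squares(cyl,[.21,.27,np.radians(25),0],loss='soft_l1',f_scale=.001); print('cyl at x=-.115: y,z',f.x[:2],'slope,yaw deg',np.degrees(f.x[2:]))
```

```text
110 199 x -0.1756 y mid 0.2108 wid 0.0168 zmax 0.3002
118 308 x -0.1717 y mid 0.2108 wid 0.0217 zmax 0.3034
126 348 x -0.1674 y mid 0.2108 wid 0.0239 zmax 0.3047
134 330 x -0.163 y mid 0.2106 wid 0.0232 zmax 0.3047
142 284 x -0.1583 y mid 0.2108 wid 0.0205 zmax 0.3037
150 279 x -0.1525 y mid 0.2107 wid 0.0208 zmax 0.2992
158 276 x -0.1473 y mid 0.2104 wid 0.0207 zmax 0.2961
166 270 x -0.1418 y mid 0.2105 wid 0.0208 zmax 0.294
174 263 x -0.1359 y mid 0.2109 wid 0.0208 zmax 0.2913
182 254 x -0.1299 y mid 0.2105 wid 0.0205 zmax 0.2886
190 256 x -0.1235 y mid 0.2107 wid 0.021 zmax 0.2857
198 246 x -0.1169 y mid 0.2103 wid 0.0208 zmax 0.2827
206 241 x -0.11 y mid 0.2108 wid 0.0206 zmax 0.2795
214 227 x -0.103 y mid 0.2106 wid 0.0199 zmax 0.2763
222 151 x -0.0964 y mid 0.2108 wid 0.0151 zmax 0.2729
230 120 x -0.0846 y mid 0.2107 wid 0.0109 zmax 0.2621
238 120 x -0.0754 y mid 0.2108 wid 0.0112 zmax 0.2579
246 112 x -0.0664 y mid 0.2104 wid 0.0106 zmax 0.2537
254 112 x -0.0564 y mid 0.2105 wid 0.011 zmax 0.2492
262 197 x -0.0421 y mid 0.1994 wid 0.0336 zmax 0.2441
270 206 x -0.0285 y mid 0.1991 wid 0.0329 zmax 0.2392
278 214 x -0.0176 y mid 0.1991 wid 0.0332 zmax 0.2341
286 226 x -0.0112 y mid 0.1992 wid 0.0335 zmax 0.2292
294 336 x 0.0034 y mid 0.2031 wid 0.0419 zmax 0.233
302 324 x 0.0163 y mid 0.2087 wid 0.0514 zmax 0.2383
ball [-0.16513067  0.21078811  0.29146012]
cyl at x=-.115: y,z [0.21066301 0.26822081] slope,yaw deg [24.93725735 -0.0722918 ]
```

```bash
python3 -m creep '[[60,[-17.5,1,-20],[0,0,0]],[60,[-17.5,1,-55],[0,0,0]],[60,[-17.5,1,-83],[0,0,0]],[60,[-17.5,1,-83],[0,0,0]],[15,[-17.5,1,-83],[0,0,0]],[0,[-17.5,1,-83],[0,0,0]],[0,[-17.5,1,-83],[0,0,0]],[0,[-17.5,1,-83],[0,0,0]],[0,[-17.5,1,-83],[0,0,0]]]' 80
python3 - <<'E'
from h import *
im,d=read_camera('wrist'); cv2.imwrite('pics/w14.png',im[:,:,::-1])
s=robot.get_state(); print(s['time'],np.round(s['tool_pos'],4),np.round(s['ft_force'],1),s['width'])
im,d=read_camera('scene');cv2.imwrite('pics/s14.png',cv2.resize(im[120:310,190:380],None,fx=3.5,fy=3)[:,:,::-1])
E
```

```text
time: 20.75
tool_pos: [0.4716, 0.1154, 0.2769]
orientation: [0.002, -0.047, 0.999, -0.001]
ft_force: [1.3, -5.2, 1.9]
width: 0.229
20.8 [0.4716 0.1154 0.2768] [ 0.5 -5.9  1.9] 0.23434461329273518
```

View pics/w14.png

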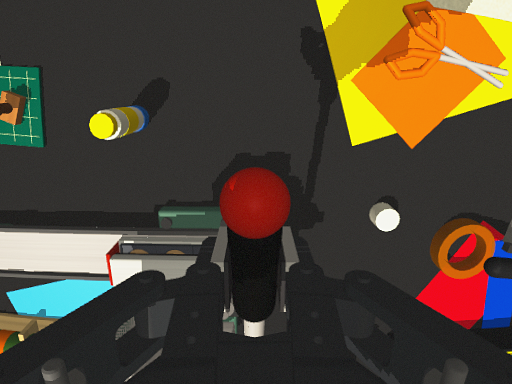

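View pics/s14.png

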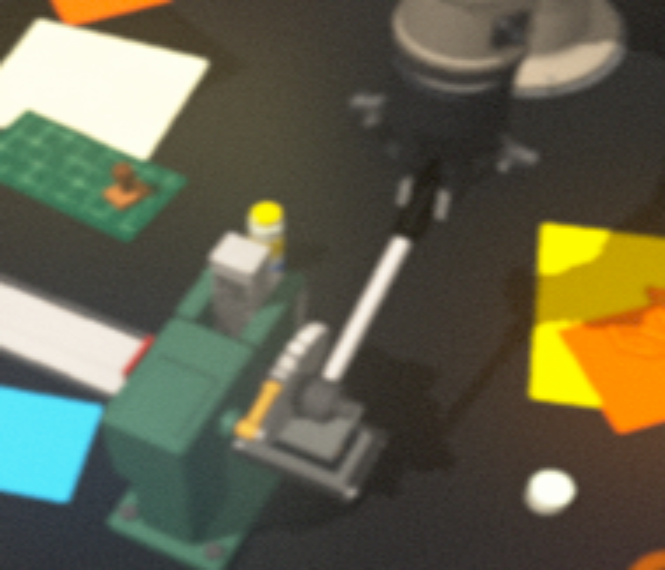

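```bash
python3 -m creep '[[0,[-3,-0.3,-6.9],[0,0,0]],[0,[-5.8,-0.5,-14],[0,0,0]],[0,[-8.2,-0.8,-21.2],[0,0,0]],[0,[-10.4,-1,-28.5],[0,0,0]],[0,[-12.2,-1.1,-35.9],[0,0,0]],[0,[-13.7,-1.3,-43.4],[0,0,0]],[0,[-13.7,-1.3,-43.4],[0,0,0]]]'
cat > ang.py <<'E'
from h import *
th=np.radians(5.3); ex=np.array([np.cos(th),np.sin(th),0]); ey=np.array([-np.sin(th),np.cos(th),0]); o=np.array([.6227,-.0823,0])
from scipy.optimize import least_squares
s=robot.get_state(); p=np.array(s['tool_pos']); print(s['time'],'tcp',np.round(p,4),'local x',round((p-o)@ex,4),'f',np.round(s['ft_force'],1),'w',round(s['width'],3))
g=np.array([(p-o)@ex,p[2]+.002])-[.0256,.2026]; print('angle from tcp deg (down from rest)',25-np.degrees(np.arctan2(g[1],-g[0])),'r',np.linalg.norm(g))
for cam in ['scene','top','wrist']:
    c=calibration(cam); im,d=read_camera(cam); P,u,v=cloud(c,d,np.ones(d.shape,bool)); L=np.c_[(P-o)@ex,(P-o)@ey,P[:,2]]
    hsv=cv2.cvtColor(im,cv2.COLOR_RGB2HSV)[v,u]
    red=((hsv[:,0]<10)|(hsv[:,0]>170))&(hsv[:,1]>140)&(hsv[:,2]>50)
    b=L[red&(L[:,0]<-.10)&(L[:,0]>-.24)&(abs(L[:,1]-.21)<.02)&(L[:,2]>.05)&(L[:,2]<.33)]
    if len(b)>15:
        f=least_squares(lambda q:np.linalg.norm(b-q,axis=1)-.013,b.mean(0)-[0,0,.01],loss='soft_l1',f_scale=.001).x
        q=f[[0,2]]-[.0256,.2026]; print(cam,'ball',len(b),np.round(f,4),'deg',round(25-np.degrees(np.arctan2(q[1],-q[0])),2),'r',np.linalg.norm(q).round(4))
    rod=(hsv[:,1]<60)&(hsv[:,2]>90)&(L[:,0]<-.035)&(L[:,0]>-.095)&(abs(L[:,1]-.2107)<.0065)&(L[:,2]>.1)&(L[:,2]<.28)
    r=L[rod]
    if len(r)>20:
        f=least_squares(lambda q:np.linalg.norm(np.cross(r-[-.06,.2107,q[0]],[np.cos(q[1]),0,-np.sin(q[1])]),axis=1)-.006,[np.median(r[:,2]),0.],loss='soft_l1',f_scale=.001).x
        print(cam,'rod',len(r),'deg down',round(25-np.degrees(f[1]),2),'z at -.06',f[0].round(4),'=> dist pivot',)
    cv2.imwrite('pics/a_%s_%d.png'%(cam,int(s['time']*100)),im[:,:,::-1])
E
python3 ang.py
```

```text
time: 21.55
tool_pos: [0.4576, 0.1142, 0.2338]
orientation: [0.002, -0.048, 0.999, -0.001]
ft_force: [-4.8, -5.9, 10.2]
width: 0.233
21.55 tcp [0.4576 0.1142 0.2338] local x -0.1463 f [-4.8 -5.9 10.2] w 0.233
angle from tcp deg (down from rest) 14.072249999678398 r 0.1750405091372736
scene rod 117 deg down 26.53 z at -.06 0.2247 => dist pivot
top ball 18 [-0.1765  0.2086  0.2448] deg 13.2 r 0.2064
top rod 32 deg down 29.62 z at -.06 0.2228 => dist pivot
wrist ball 3581 [-0.1814  0.2109  0.2423] deg 14.14 r 0.2108
```

```bash
python3 -m creep '[[0,[-1.1,-0.1,-7.5],[0,0,0]],[0,[-1.9,-0.2,-15.1],[0,0,0]],[0,[-2.4,-0.2,-22.7],[0,0,0]],[0,[-2.6,-0.2,-30.3],[0,0,0]],[0,[-2.4,-0.2,-37.9],[0,0,0]],[0,[-1.9,-0.2,-45.5],[0,0,0]],[0,[-1.9,-0.2,-45.5],[0,0,0]]]'; python3 ang.py | grep -v rod
```

```text
time: 22.4
tool_pos: [0.4572, 0.1142, 0.1883]
orientation: [0.003, -0.048, 0.999, -0.001]
ft_force: [-1.0, -6.4, 7.3]
width: 0.23
22.4 tcp [0.4572 0.1142 0.1883] local x -0.1466 f [-1.  -6.4  7.3] w 0.23
angle from tcp deg (down from rest) 29.094168215429825 r 0.172640843173467
top ball 24 [-0.1801  0.2093  0.1942] deg 27.33 r 0.2058
wrist ball 3176 [-0.1854  0.2109  0.1899] deg 28.45 r 0.2114
```

```bash
python3 -m creep '[[0,[0.8,0.1,-7.6],[0,0,0]],[0,[1.9,0.2,-15.1],[0,0,0]],[0,[3.4,0.3,-22.6],[0,0,0]],[0,[5.2,0.5,-30],[0,0,0]],[0,[7.4,0.7,-37.3],[0,0,0]],[0,[9.8,0.9,-44.5],[0,0,0]],[0,[9.8,0.9,-44.5],[0,0,0]]]'; python3 ang.py | grep -v rod
```

```text
time: 23.25
tool_pos: [0.4675, 0.115, 0.1439]
orientation: [0.003, -0.047, 0.999, -0.001]
ft_force: [-1.5, -6.3, 9.2]
width: 0.227
23.25 tcp [0.4675 0.115  0.1439] local x -0.1363 f [-1.5 -6.3  9.2] w 0.227
angle from tcp deg (down from rest) 44.31377895665307 r 0.17153439788761396
top ball 29 [-0.1728  0.2088  0.1403] deg 42.45 r 0.2079
wrist ball 2678 [-0.1766  0.2108  0.1379] deg 42.74 r 0.2123
```

```bash
python3 -m creep '[[0,[1.4,0.1,-3.5],[0,0,0]],[0,[2.6,0.2,-7],[0,0,0]],[0,[2.6,0.2,-7],[0,0,0]],[0,[2.6,0.2,-7],[0,0,0]]]'; python3 ang.py | grep -v rod
```

```text
time: 23.8
tool_pos: [0.4706, 0.1153, 0.1378]
orientation: [0.004, -0.047, 0.999, -0.001]
ft_force: [-0.9, -5.4, 12.6]
width: 0.232
23.8 tcp [0.4706 0.1153 0.1378] local x -0.1332 f [-0.9 -5.4 12.6] w 0.232
angle from tcp deg (down from rest) 46.58055602468944 r 0.17075518999521586
top ball 28 [-0.1697  0.2087  0.1314] deg 45.03 r 0.2079
wrist ball 2595 [-0.1742  0.2108  0.1305] deg 44.85 r 0.2125
```

```bash
ls pics | grep a_
python3 - <<'E'
import cv2,glob
f=sorted(glob.glob('pics/a_scene_*'))[-1]; im=cv2.imread(f); cv2.imwrite('pics/s20.png',cv2.resize(im[120:310,190:380],None,fx=3.5,fy=3))
f=sorted(glob.glob('pics/a_wrist_*'))[-1]; im=cv2.imread(f); cv2.imwrite('pics/w20.png',im)
E
```

```text
a_scene_2155.png
a_scene_2240.png
a_scene_2325.png
a_scene_2380.png
a_top_2155.png
a_top_2240.png
a_top_2325.png
a_top_2380.png
a_wrist_2155.png
a_wrist_2240.png
a_wrist_2325.png
a_wrist_2380.png
```

View pics/s20.png

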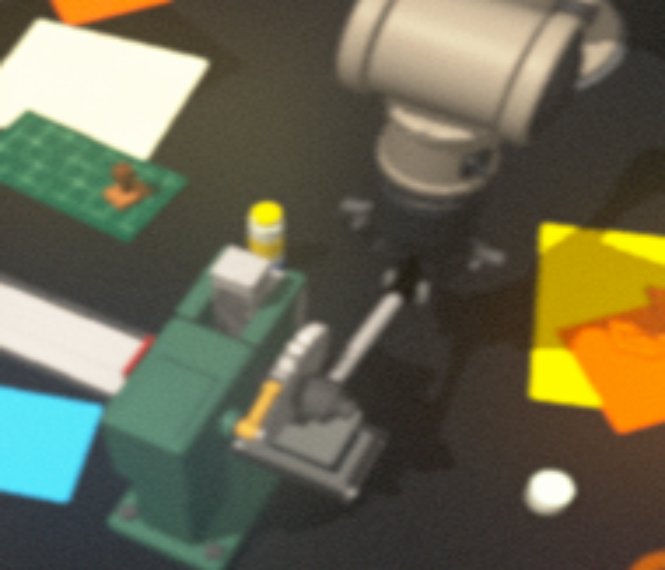

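View pics/w20.png

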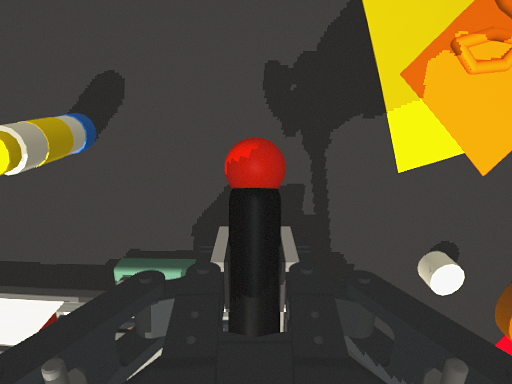

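```bash
python3 - <<'E'
from h import *
th=np.radians(5.3); ex=np.array([np.cos(th),np.sin(th),0]); ey=np.array([-np.sin(th),np.cos(th),0]); o=np.array([.6227,-.0823,0])
A=np.load('scene_cloud.npy'); c=calibration('scene'); im,d=read_camera('scene'); B,u,v=cloud(c,d,np.ones(d.shape,bool))
for n,P in [('before',A),('now',B)]:
    L=np.c_[(P-o)@ex,(P-o)@ey,P[:,2]]; k=(abs(L[:,0]-.002)<.01)&(abs(L[:,1]-.135)<.012)&(L[:,2]>.26)&(L[:,2]<.34); print(n,'ram top z',np.round(np.percentile(L[k,2],[10,50,90]),4))
hsv=cv2.cvtColor(im,cv2.COLOR_RGB2HSV)[v,u]; r=((hsv[:,0]<10)|(hsv[:,0]>170))&(hsv[:,1]>140)&(abs(B[:,0]-.62)<.04)&(abs(B[:,1]+.05)<.03)&(B[:,2]>.03)&(B[:,2]<.08)
print('tab',r.sum(),np.round(np.percentile(B[r],[3,50,97],axis=0),4).tolist())
for i in range(4): read_camera('top')
E
python3 ang.py | grep -v rod
```

```text
before ram top z [0.3164 0.3177 0.3192]
now ram top z [0.2982 0.2994 0.3012]
tab 8 [[0.6044, -0.0491, 0.0668], [0.6158, -0.0461, 0.069], [0.6329, -0.0454, 0.0707]]
24.2 tcp [0.4706 0.1153 0.1379] local x -0.1332 f [-0.6 -6.8 11.7] w 0.234
angle from tcp deg (down from rest) 46.55313086103995 r 0.17075145368535385
top ball 28 [-0.1717  0.2086  0.1306] deg 45.05 r 0.2101
wrist ball 2588 [-0.1742  0.2108  0.1305] deg 44.84 r 0.2124
```

```bash
python3 -c "
from h import *
job_done(); s=robot.get_state(); print(s['time'],np.round(s['tool_pos'],4),np.round(s['ft_force'],1))"
```

```text
the job is handed in; nothing more can be done
the job is handed in; nothing more can be done
```

I handed the job in at about 24 s with the arm still pinching the lever at the third click. No verdict came back, so this rests on my own measurements.

- **Blanks:** both are in the two empty nests. The first one's top measured 0.058 m, level with the pasted pucks. For the second, the depth check errored; I lowered it to the same height with no resistance, and in the picture it looked seated. The pasted pucks were not touched.
- **Tray:** pushed until it met a firm stop at about 45 N. The tab moved about 0.206 m against the nominal 0.205 m, and a wrist picture after backing off showed it still there.
- **Lever:** brought down one click at a time, never past about 47°, well short of the fourth tooth at 52.5°. At hand-in it was steady, with about 12 N pushing back at the grip.
- **Disagreement on the final angle:** the checks ranged from 43.6° to 46.6° around the nominal 45°:

| Check | Angle |
|---|---|
| Ram drop of 18.3 mm (about 2.9 clicks) | about 43.6° |
| Ball, wrist camera | 44.8° |
| Ball, top camera | 45.0° |
| Arm position | 46.6° |

- **Failed measurement:** a fit to the lever's steel rod gave nonsense, so I ignored it.
- **Other things on the table:** I didn't touch any of them, and the ones in view in the last pictures looked unmoved.

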